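# Re-arm the filter unit and hold the flush lever

### The job

The filter unit on the utility-room bench has tripped with its front door hanging ajar: pull the bottom-hinged door all the way down to its stop, then push it back up fully shut. Then press the black-gripped lever of the spring-return valve down until the lever is level, and finish still holding it level there (do not let go: it springs back up). Leave the loose things on the bench where they stand.

Things in the scene. Friction and masses are not known exactly. Their poses are not given: they have to be found in the camera images.
- unit: the filter unit: grey sheet-steel box, 200 deep (x) x 260 wide (y) x 230 high, fixed to the bench; two brass unions and a copper pipe stand on the back half of its top, up to 321 mm. Origin: centre of its underside; its x axis points away from the door, its front is at x = -100 mm, z up. It may stand turned up to 0.15 rad
- door (a joint): angle of the unit's front door about the level hinge along its lower edge, rad: 0 = fully shut (upright, flush on the box), grows as the top of the door comes out and down toward the robot; 0.8 = stop, fully down. The hinge is stiff (0.7 N m of friction; about 3 to 6 N at the handle), so the door stays where it is left. It starts ajar
- door_hinge (a point): point on the door's hinge line, at mid width, 28 mm above the bench; turns with the door: y along the hinge, z up the door, -x out of the door's front. The door panel is 256 wide, 195 high, 12 thick, centred on this point's z axis, so its front face is at x = -6 mm
- door_handle (a point): middle of the door's steel bar handle: a level round bar, 12 mm thick, 130 mm long along y, carried by two struts at its ends. In the frame of door_hinge it lies at x = -48 mm, z = 205 mm, that is 42 mm clear of the door's front face and 10 mm above the door's top edge, open from above; it turns with the door (same axes as door_hinge)
- lever (a joint): angle of the spring-return valve's lever about its level pivot, rad: 0 = released, sloping 0.45 rad upward from the pivot to the grip; grows as the grip is pressed down; 0.45 = level; 0.85 = lower stop. A spring drives it back to 0: 6 to 7 N straight down on the middle of the grip holds it level, about 11 N at the lower stop
- lever_pivot (a point): the lever's pivot, 155 mm above the bench, over the middle of the valve stand. Its frame turns with the lever: y is the pivot axis; at joint 0 z is upright and -x level, toward the grip's side. The stand (100 x 80 mm foot, brass pipe body) is fixed on either side of the filter unit, turned up to 0.3 rad, its lever toward the robot
- lever_grip (a point): middle of the upper face of the lever's black rubber grip (75 long, 30 wide, 16 thick), 120 mm out along the lever from the pivot and 8 mm above its centre line: with the lever level this point is 163 mm above the bench
- wheel_valve: not to be used: a valve on an equal stand with a round steel handwheel (92 mm across, top at 190 mm), on the other side of the unit, fixed. Origin: centre of its foot
- wrench: bystander: loose steel wrench 160 mm long lying flat in front of the unit; origin under its middle
- jar: bystander: loose glass jar, 60 wide, 75 high; origin under its centre
- mug: bystander: loose white mug, 76 wide, 85 high; origin under its centre
- cleaner: bystander: loose white bottle, 72 wide, 150 high; origin under its centre
- can: bystander: loose steel can, 84 wide, 110 high; origin under its centre
- elbow: bystander: loose copper pipe elbow, legs 57 mm, 38 mm thick, lying flat; origin under its corner

How it is judged:
By the outcome, as a careful person would: the job done as asked, in the order asked, and still so for the second after the job is handed in, while the arm keeps its last pose, push and grip.
It also fails if it takes over 51 s, if anything falls off the work surface, if the arm or the gripper's body presses on something with over 40 N, if the wrist force passes 120 N, or if a joint passes its speed limit or range.

### The arm

A 6-joint arm with a two-finger parallel gripper is mounted at the origin on the work surface. World frame = base frame: x ahead of the robot, y to its left, z up, the work surface at z = 0. Lengths are in m, angles in degrees, forces in N, time in s.
With the tool pointing down it reaches from about 0.35 to 0.875 m from the base axis. Payload 4.2 kg.
Tool frame: the origin (TCP) lies midway between the tips of the shut fingers; the grasp point (between the pads) lies 19 mm behind it; y points along the fingers, z is the direction in which the jaws open and shut, and the axes are right-handed (so a half turn about y gives the same grasp; the last joint's range is limited). The gripper opens to 87 mm and grips with 3 to 60 N. Pads are 19 mm wide; open, the fingers measure 117 mm over their backs; the gripper's body (75 mm by 190 mm) begins 51 mm behind the grasp point.
Start: joints at [-54.167, 22.042, 0.453, 0, -68.411, -14.817], TCP at [0.224, -0.583, 0.2] pointing down, gripper open.
Joint ranges: [-179.83, 179.83], [-69.29, 118.12], [-61.27, 80.66], [-181.25, 117.63], [-171.15, -9.14], [-177.46, 177.46]. Speed limits (degrees/s): [159.86, 159.86, 180, 180, 180, 180].

### API

Orientations are given as [roll, pitch, yaw] about the fixed x, y, z axes, in that order (R = Rz(yaw) Ry(pitch) Rx(roll)).
In Python, from workcell import env gives the robot as it stands. The module is installed in compiled form; this text tells all that it offers. Calls block until the motion is done:
- env.goto(position, orientation): joint-space move of the TCP to a pose.
- env.move_straight(position, rotation=None, rate=0.15, force_limit=None): straight line of the TCP; rotation=None keeps the orientation; rate is the mean speed in m/s. With force_limit (N) it stops when the force on the tool has changed by that much, and returns True; else False.
- env.set_joints(angles): joint-space move.
- env.gripper_to(opening, grasp_force=None): opening from 0.0 (shut) to 1.0 (fully open); grasp_force is the grip in N (None keeps the last); returns when the fingers have stopped.
- env.dwell(seconds).
- env.inverse_kinematics(position, orientation): joint angles nearest the present ones, or None.
- env.read_state(): the state.
- env.grab_frame(name): name is "scene" or "top"; returns a dict with "image" (400x640x3 uint8, blue, green, red), "fx", "fy", "cx", "cy" (pixels), "position" and "orientation" of the camera in the world. Camera axes: x right, y up, looking along -z (the intrinsics and any distortion apply to the point x, -y, -z); pixel columns grow to the right and rows downward; lengths in m; the calibration is good to about 2 mm. A picture is of the moment at which its call begins. There is no depth.
A pose or a line that the arm cannot do raises env.Unreachable and nothing moves.
- env.close_job(): hands the job in, once; it reports no verdict.
Trained networks look in a picture, given as the dict that the camera call returned (one of the last four; its "shot" number tells which), for a name from the list of things; names that differ only in an ending like _2 or _b are one class to them, and where a whole thing is asked for, a point or a joint stands for the part that bears it (a point fixed in the world has none). Each returns a list of dicts, best first, with "score" (0 to 1); they miss things now and then, are a little off and sometimes report something else, mostly with a low value. They report only what shows in the picture. A call takes as long as a camera call.
- env.search_frame(picture, thing): "xyz" ([x, y, z] in m, in world coordinates, good to about 4 mm: the middle of the surface that is visible of it).
- env.trace(picture, thing): "mask" (400x640 bool, what is visible of it).
The state is a dict: "clock": time; "joint_positions": joint angles; "qvel": joint speeds; "joint_torque": joint torques, N m; "position": TCP position; "tool_rot": TCP orientation; "force": force on the tool from outside, world axes, zero at the start; "wrist_torque": the same for the moment, N m; "opening": opening from 0.0 (shut) to 1.0 (fully open).
Only numpy, scipy, OpenCV 4.12 (cv2) and the standard library are available. Lean on these libraries where they do the work, as an engineer would, in place of code of your own. Each camera call takes 0.05 s, during which the arm holds its last target.

## Working session

There is one attempt and no reset: what is moved stays moved. The work goes in short steps, each a Python script; the robot and the scene stay as the last script left them, time stands still between calls to the robot, and variables do not carry over. Pictures are saved under pics/ and viewed, and the job is handed in when it is done.

```bash
mkdir -p pics; python3 - <<'E'
from workcell import env
import cv2, numpy as np
s=env.read_state();print(s)
for n in ("scene","top"):
    p=env.grab_frame(n); cv2.imwrite(f"pics/{n}0.png",p["image"])
    print(n,{k:v for k,v in p.items() if k!="image"})
    for t in ("unit","door","door_hinge","door_handle","lever","lever_pivot","lever_grip","wheel_valve","wrench","jar","mug","cleaner","can","elbow"):
        print(t,[(np.round(r["xyz"],3).tolist(),round(r["score"],2)) for r in env.search_frame(p,t)[:2]])
E
```

```text
{'clock': 0.0, 'joint_positions': array([-5.41668774e+01,  2.20905735e+01,  3.79197418e-01, -3.05082499e-02,
       -6.84086875e+01, -1.48172324e+01]), 'qvel': array([-0.01459849,  0.08464222, -0.02801407,  0.09694573,  0.02514156,
       -0.04604738]), 'joint_torque': array([-4.01527166e-05, -3.90666103e+01,  1.87400204e+01,  4.21988279e+00,
        1.08742638e-02, -2.04667986e-04]), 'position': array([ 0.22394105, -0.58280896,  0.1988537 ]), 'tool_rot': array([-8.98766777e+01,  3.30389537e-03,  2.10046374e+01]), 'force': array([0.25232476, 0.46466752, 0.71836521]), 'wrist_torque': array([-0.00166442, -0.01600516, -0.01011118]), 'opening': 0.9990367160804324}
scene {'fx': 430.7025573951405, 'fy': 430.7025573951405, 'cx': 323.1404297056214, 'cy': 193.62851373611701, 'position': array([0.53309826, 0.60707322, 1.48008863]), 'orientation': array([ 25.13340142,  -0.5361617 , 179.71594932]), 'shot': 1}
unit [([0.72, 0.038, 0.226], 0.84), ([0.411, 0.206, 0.073], 0.37)]
door [([0.62, -0.017, 0.172], 0.72), ([0.495, -0.464, 0.102], 0.55)]
door_hinge [([0.622, -0.01, 0.172], 0.7)]
door_handle
[... 816 characters left out ...]
.006, 0.229], 0.89)]
door [([0.606, -0.029, 0.216], 0.93)]
door_hinge [([0.602, -0.026, 0.222], 0.95), ([0.532, -0.322, 0.204], 0.49)]
door_handle [([0.606, -0.026, 0.217], 0.73)]
lever [([0.533, -0.324, 0.203], 0.72)]
lever_pivot [([0.532, -0.322, 0.204], 0.81), ([0.606, -0.025, 0.216], 0.74)]
lever_grip [([0.531, -0.324, 0.205], 0.9)]
wheel_valve [([0.632, 0.297, 0.141], 0.96)]
wrench [([0.432, -0.025, 0.004], 0.53), ([0.405, -0.17, 0.002], 0.31)]
jar [([0.532, -0.321, 0.203], 0.73), ([0.4, 0.187, 0.076], 0.67)]
mug [([0.4, -0.173, 0.003], 0.89), ([0.325, -0.374, 0.033], 0.4)]
cleaner [([0.484, -0.463, 0.104], 0.8)]
can [([0.494, 0.458, 0.108], 0.97)]
elbow [([0.326, -0.374, 0.035], 0.62)]
```

View pics/scene0.png

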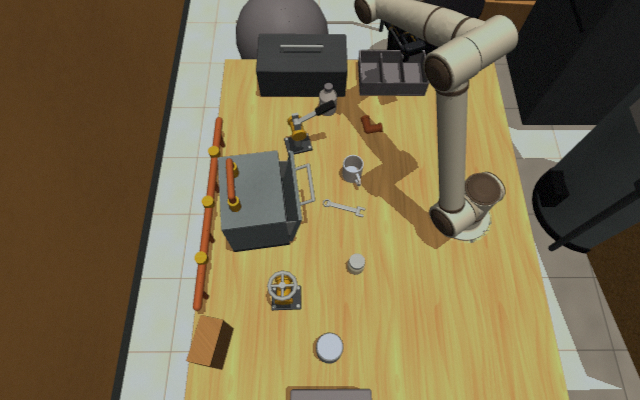

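View pics/top0.png

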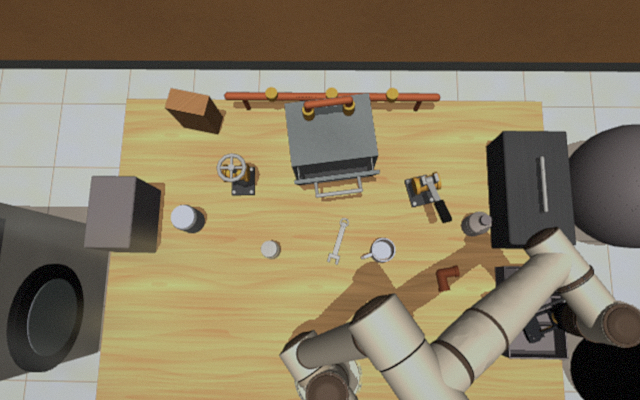

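The scene view shows the unit at about (260,200), its ajar door with the handle at (308,185), the lever grip at (325,108) and the wrench in front at (345,208). In the top view the handle is at (338,190) and the grip at (443,211). I'll zoom in on both.

```bash
python3 - <<'E'
import cv2
a=cv2.imread("pics/top0.png"); b=cv2.imread("pics/scene0.png")
cv2.imwrite("pics/z1.png",cv2.resize(a[85:225,270:470],None,fx=4,fy=4,interpolation=cv2.INTER_CUBIC))
cv2.imwrite("pics/z2.png",cv2.resize(b[80:260,210:390],None,fx=3.3,fy=3.3,interpolation=cv2.INTER_CUBIC))
E
```

```text
(no output)
```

View pics/z1.png

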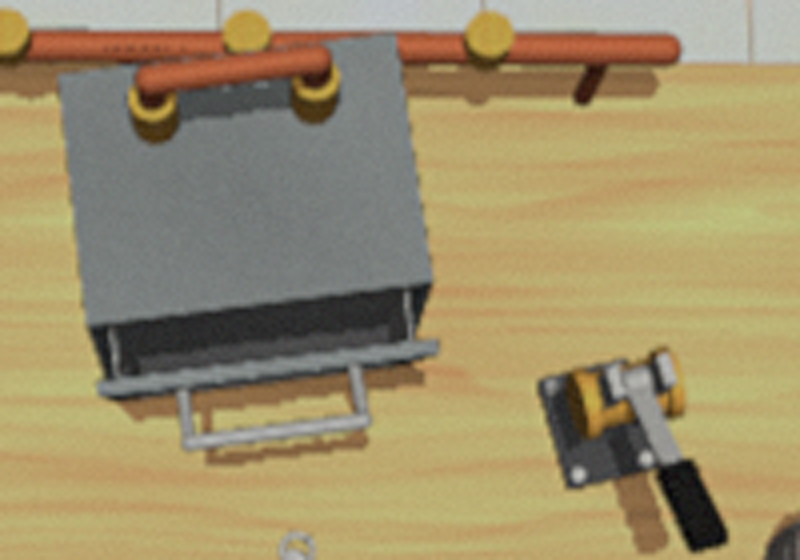

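View pics/z2.png

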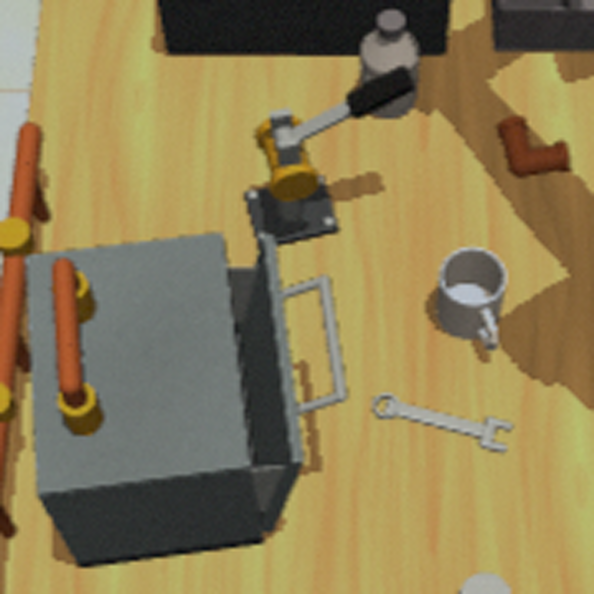

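```bash
cat > h.py <<'E'
import numpy as np
from scipy.spatial.transform import Rotation as Ro
from scipy.optimize import least_squares
C={"scene":(430.70256,323.14043,193.62851,[0.53309826,0.60707322,1.48008863],[25.13340142,-0.5361617,179.71594932]),
"top":(431.1842,324.82262,206.01705,[0.29386429,-0.0136383,1.46212565],[10.2141433,1.11194874,-89.10482575])}
def proj(n,P):
    f,cx,cy,pos,o=C[n]; P=np.atleast_2d(P)
    c=(P-np.array(pos))@Ro.from_euler("xyz",o,degrees=True).as_matrix()
    return np.stack([cx+f*c[:,0]/-c[:,2],cy+f*c[:,1]/c[:,2]],1)
def unit(p,P):
    x,y,w=p[:3];c,s=np.cos(w),np.sin(w);P=np.atleast_2d(P)
    return np.stack([x+c*P[:,0]-s*P[:,1],y+s*P[:,0]+c*P[:,1],P[:,2]],1)
def doorpt(th,P,hx=-0.106):  # door frame -> unit frame
    P=np.atleast_2d(P);c,s=np.cos(th),np.sin(th)
    return np.stack([hx+c*P[:,0]-s*P[:,2],P[:,1],.028+s*P[:,0]*-1*-1+c*P[:,2]],1)
def leverpt(p,j,P): # lever frame: P along lever(out r), lateral y, normal n
    x,y,w=p[:3];P=np.atleast_2d(P);a=.45-j
    out=P[:,0]*np.cos(a)-P[:,2]*np.sin(a);z=.155+P[:,0]*np.sin(a)+P[:,2]*np.cos(a)
    return np.stack([x-np.cos(w)*out-np.sin(w)*P[:,1],y-np.sin(w)*out+np.cos(w)*P[:,1],z],1)
E
python3 - <<'E'
from h import *
T=lambda l:np.array(l)/4.+[270,85]
S=lambda l:np.array(l)/3.3+[210,80]
box=[[.1,.13,.23],[.1,-.13,.23],[-.1,-.13,.23],[-.1,.13,.23]]
bt=T([[60,75],[396,36],[433,282],[88,326]]);bs=S([[40,493],[26,258],[222,236],[248,467]])
ht=T([[186,442],[366,421]]);hs=S([[342,398],[325,280]])
H=[[-.048,.06,.205],[-.048,-.06,.205]]
def f(p):
    d=unit(p,doorpt(p[3],H,p[4] if len(p)>4 else -.106))
    return np.r_[(proj("top",unit(p,box))-bt).ravel(),(proj("scene",unit(p,box))-bs).ravel(),(proj("top",d)-ht).ravel(),(proj("scene",d)-hs).ravel()]
for p0 in ([.72,0,0,.2],[.72,0,0,.2,-.1]):
    r=least_squares(f,p0);print(r.x.round(4),r.fun.reshape(-1,2).round(1).tolist())
    print("handle",unit(r.x,doorpt(r.x[3],[[-.048,0,.205]])))
lt=T([[657,472],[690,460],[728,540],[696,552]]);ls=S([[380,92]])
G=[[.0825,.015,.008],[.0825,-.015,.008],[.1575,-.015,.008],[.1575,.015,.008]]
# left/right: top image left=+y
print(proj("top",leverpt([.64,-.3,0],0,G)),lt)
def g(p):
    return np.r_[(proj("top",leverpt(p,0,G))-lt).ravel(),(proj("scene",leverpt(p,0,[[.12,0,.008]]))-ls).ravel()]
r=least_squares(g,[.64,-.3,.3]);print(r.x,r.fun.reshape(-1,2).round(1).tolist())
print(leverpt(r.x,0,[[.12,0,.008]]),leverpt(r.x,.45,[[.12,0,.008]]))
E
```

```text
[7.504e-01 5.000e-04 1.374e-01 2.047e-01] [[-1.0, -0.6], [-0.2, -1.3], [-0.0, 0.1], [-1.0, -0.1], [-0.5, 0.3], [0.4, -1.3], [0.8, -1.6], [1.2, -0.2], [2.0, -0.2], [-2.6, 0.0], [-0.1, -2.0], [0.3, 1.3]]
handle [[ 0.55752841 -0.02618737  0.21896165]]
[ 7.504e-01  5.000e-04  1.374e-01  2.030e-01 -1.064e-01] [[-1.0, -0.6], [-0.2, -1.3], [-0.0, 0.1], [-1.0, -0.2], [-0.5, 0.3], [0.4, -1.3], [0.8, -1.6], [1.2, -0.2], [1.9, -0.2], [-2.6, 0.0], [-0.1, -2.0], [0.3, 1.3]]
handle [[ 0.55786139 -0.02612312  0.21911731]]
[[425.40138685 191.4043276 ]
 [435.50896004 191.51692899]
 [438.84933047 212.0693809 ]
 [428.38163121 211.94193647]] [[434.25 203.  ]
 [442.5  200.  ]
 [452.   220.  ]
 [444.   223.  ]]
[ 0.60753153 -0.30158476  0.28376559] [[-1.1, -0.4], [0.3, -0.0], [1.0, 0.1], [-1.0, -0.2], [0.6, -1.2]]
[[ 0.50713973 -0.3308626   0.21439944]] [[ 0.49233058 -0.33518148  0.163     ]]
```

```bash
cat >> h.py <<'E'
UP=[.7504,.0005,.1374]
def handle(th): return unit(UP,doorpt(th,[[-.048,0,.205]]))[0]
E
python3 - <<'E'
from h import *
from workcell import env
for th in (0,.2,.8):
  for psi in (-82.13,97.87):
    print(th,handle(th).round(4),psi,env.inverse_kinematics(handle(th)-[0,0,.019],[-90,0,psi]))
for q in ([0.492,-.335,.163],):
  for psi in (16.3,16.3-90,16.3+90,16.3+180): print(env.inverse_kinematics(q,[-90,0,psi]))
E
```

```text
0 [ 0.5979 -0.0206  0.233 ] -82.13 [ 13.52089803  18.90174651  -2.21709329   0.         -68.8811602
 174.34910197]
0 [ 0.5979 -0.0206  0.233 ] 97.87 [ 13.52089803  18.90174651  -2.21709329   0.         -68.8811602
  -5.65089803]
0.2 [ 0.5585 -0.026   0.2194] -82.13 [ 13.93908007  15.61451221  -8.92951864   0.         -65.45596915
 173.93091993]
0.2 [ 0.5585 -0.026   0.2194] 97.87 [ 13.93908007  15.61451221  -8.92951864   0.         -65.45596915
  -6.06908007]
0.8 [ 0.4666 -0.0387  0.1364] -82.13 [ 15.20995109  11.63386609 -27.7154745    0.         -50.65065941
 172.66004891]
0.8 [ 0.4666 -0.0387  0.1364] 97.87 [ 15.20995109  11.63386609 -27.7154745    0.         -50.65065941
  -7.33995109]
[-18.67740266  20.76388393  -7.04002913   0.         -62.19608694
 -55.02259734]
[-1.86774027e+01  2.07638839e+01 -7.04002913e+00 -2.54444375e-14
 -6.21960869e+01 -1.45022597e+02]
[-1.86774027e+01  2.07638839e+01 -7.04002913e+00  2.54444375e-14
 -6.21960869e+01  3.49774027e+01]
[-18.67740266  20.76388393  -7.04002913   0.         -62.19608694
 124.97740266]
```

```bash
python3 - <<'E'
from h import *
from workcell import env
import cv2
p=env.read_state()["position"]
env.gripper_to(.36,10)
env.move_straight([p[0],p[1],.40],rate=.3)
h=handle(.2047); O=[-90,0,97.87]
env.goto([h[0],h[1],.36],O)
s=env.read_state();print(s["clock"],s["position"],s["force"],s["opening"])
f=env.grab_frame("scene");cv2.imwrite("pics/s1.png",f["image"][60:260,180:440].repeat(3,0).repeat(3,1))
f=env.grab_frame("top");cv2.imwrite("pics/t1.png",f["image"][60:260,240:500].repeat(3,0).repeat(3,1))
E
```

```text
5.7667 [ 0.5575646  -0.02689665  0.36007157] [-0.33951865 -0.32084094 -0.28449648] 0.3568789944113009
```

View pics/s1.png

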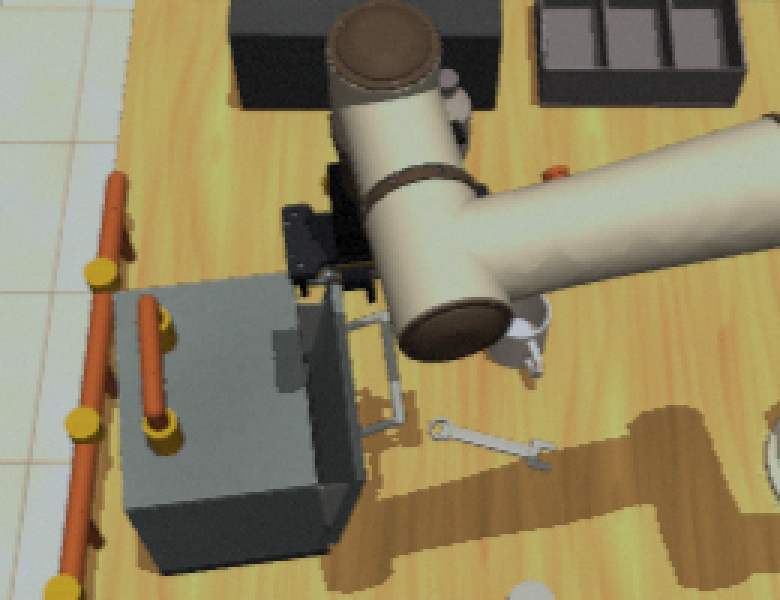

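View pics/t1.png

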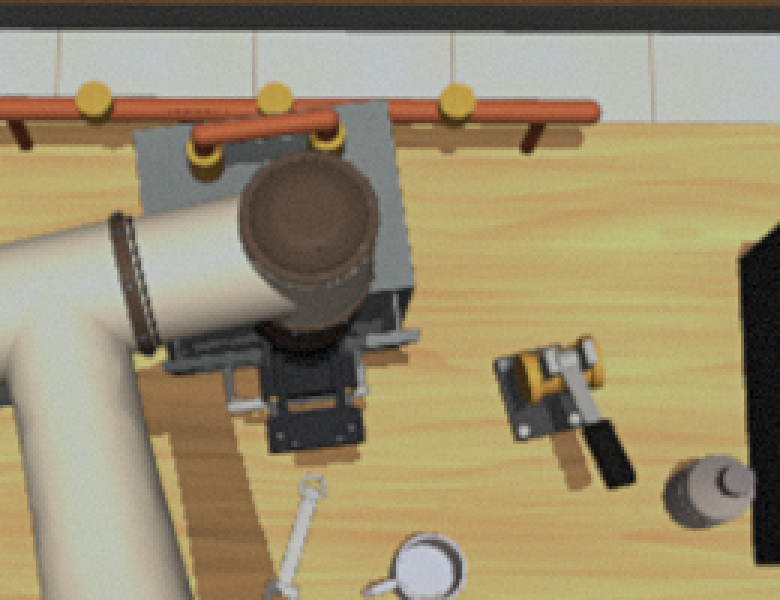

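The scene and top views agree: the jaws straddle the handle bar at about (305,390 in the zoomed top view). I'll go down, close on the bar and pull.

```bash
python3 - <<'E'
from h import *
from workcell import env
import cv2
h=handle(.2047)
def P(l):
    s=env.read_state();print(l,round(s["clock"],2),s["position"].round(4),s["force"].round(1),round(s["opening"],3))
print(env.move_straight([h[0],h[1],h[2]-.019],rate=.12,force_limit=12)); P("down")
env.gripper_to(0,10); P("grip")
for th in (.3,.4,.5,.6,.7):
    hit=env.move_straight(handle(th)-[0,0,.019],rate=.08,force_limit=30); P(th)
    if hit: print("HIT");break
else:
    print(env.move_straight(handle(.78)-[0,0,.019],rate=.06,force_limit=25)); P("end")
f=env.grab_frame("scene");cv2.imwrite("pics/s2.png",f["image"][60:260,180:440].repeat(3,0).repeat(3,1))
f=env.grab_frame("top");cv2.imwrite("pics/t2.png",f["image"][60:260,240:500].repeat(3,0).repeat(3,1))
E
```

```text
False
down 7.35 [ 0.5581 -0.0261  0.2008] [-0.2 -0.4  0.1] 0.357
grip 8.18 [ 0.5587 -0.0263  0.2019] [-0.2 -0.3  5.5] 0.007
0.3 8.57 [ 0.5388 -0.0291  0.1912] [-4.9 -0.9  5.9] 0.006
0.4 8.99 [ 0.522  -0.0313  0.1793] [-3.  -0.3  5.7] 0.002
0.5 9.41 [ 0.5071 -0.0329  0.1656] [0.6 0.5 0.4] 0.004
0.6 9.82 [ 0.4916 -0.0352  0.1508] [-0.5 -0.9 -0. ] 0.003
0.7 10.24 [ 0.4783 -0.0372  0.1348] [-0.2 -0.4 -0.7] 0.002
False
end 10.68 [ 0.4682 -0.0385  0.1206] [ 0.6 -0.2  0.9] 0.004
```

View pics/s2.png

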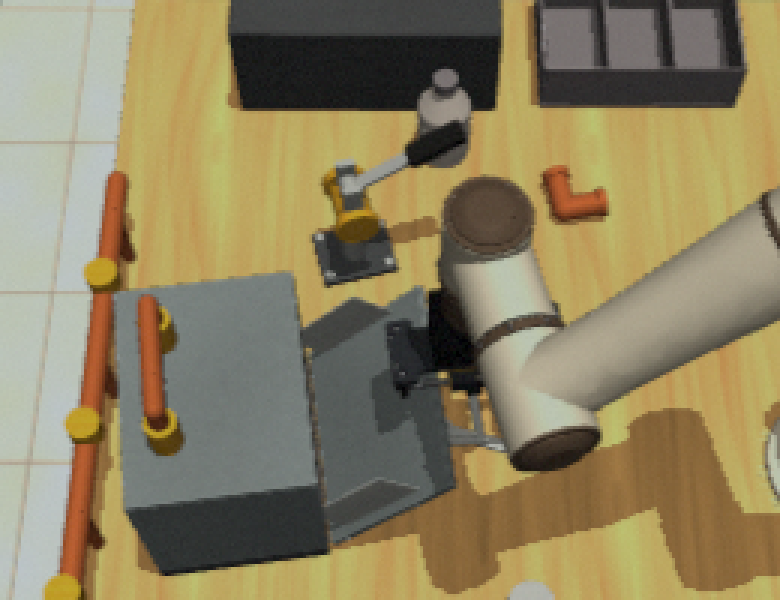

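View pics/t2.png

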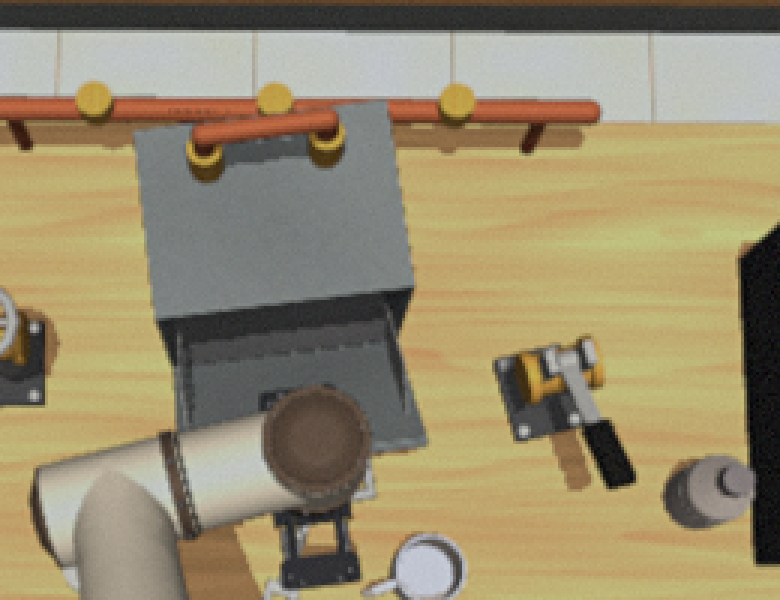

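The door has come well down, but the fingers are fully shut, so the bar was not in the grip. I'll measure the door angle now.

```bash
python3 - <<'E'
from h import *
S=lambda l:np.array(l)/3.+[180,60]
T=lambda l:np.array(l)/3.+[240,60]
# rear-face top edge of door at +x (6mm), z=.195
D=[[.006,.128,.195],[.006,-.128,.195]]
so=S([[455,485],[425,287]]); to=T([[427,440]])
for th in np.arange(.5,.86,.05):
    d=unit(UP,doorpt(th,D)); print(round(th,2),(proj("scene",d)-so).round(1).tolist(),(proj("top",d[1:])-to).round(1).tolist())
# door initial from corners in z1,z2
T0=lambda l:np.array(l)/4.+[270,85]; S0=lambda l:np.array(l)/3.3+[210,80]
for th in (.1,.15,.2,.25,.3):
    d=unit(UP,doorpt(th,[[0,.128,.195],[0,-.128,.195]])); h=unit(UP,doorpt(th,[[-.048,.065,.205],[-.048,-.065,.205]]))
    print(th,(proj("top",d)-T0([[100,388],[437,347]])).round(1).tolist(),(proj("scene",d)-S0([[298,460],[264,237]])).round(1).tolist(),
     (proj("top",h)-T0([[186,442],[366,421]])).round(1).tolist(),(proj("scene",h)-S0([[342,398],[325,280]])).round(1).tolist())
import cv2
b=cv2.imread("pics/s2.png");cv2.imwrite("pics/z3.png",cv2.resize(b[260:500,280:620],None,fx=2.3,fy=2.3))
E
```

```text
0.5 [[-15.4, -1.6], [-15.5, -4.3]] [[-1.2, -18.1]]
0.55 [[-12.7, -1.4], [-13.0, -3.9]] [[-0.9, -15.0]]
0.6 [[-10.1, -1.1], [-10.5, -3.4]] [[-0.7, -11.9]]
0.65 [[-7.7, -0.8], [-8.2, -2.9]] [[-0.5, -9.0]]
0.7 [[-5.3, -0.5], [-6.0, -2.3]] [[-0.4, -6.1]]
0.75 [[-3.0, -0.1], [-3.8, -1.7]] [[-0.2, -3.3]]
0.8 [[-0.9, 0.4], [-1.8, -1.0]] [[-0.1, -0.6]]
0.85 [[1.1, 0.9], [0.1, -0.2]] [[-0.1, 2.0]]
0.1 [[-2.1, -6.8], [-0.7, -7.1]] [[-5.8, 1.2], [-4.1, -1.1]] [[-0.7, -7.3], [-1.7, -7.5]] [[-6.3, -0.8], [-6.1, -0.4]]
0.15 [[-1.7, -3.5], [-0.3, -3.9]] [[-2.7, 0.9], [-1.3, -1.3]] [[-0.2, -3.8], [-1.3, -4.0]] [[-3.2, -0.7], [-3.1, -0.3]]
0.2 [[-1.3, -0.3], [0.1, -0.6]] [[0.3, 0.7], [1.6, -1.3]] [[0.2, -0.3], [-1.0, -0.5]] [[-0.2, -0.6], [-0.2, 0.0]]
0.25 [[-0.9, 3.0], [0.5, 2.6]] [[3.4, 0.6], [4.4, -1.3]] [[0.7, 3.1], [-0.6, 2.9]] [[2.8, -0.4], [2.6, 0.3]]
0.3 [[-0.5, 6.3], [0.9, 5.9]] [[6.3, 0.5], [7.2, -1.3]] [[1.1, 6.5], [-0.3, 6.3]] [[5.6, -0.1], [5.4, 0.7]]
```

View pics/z3.png

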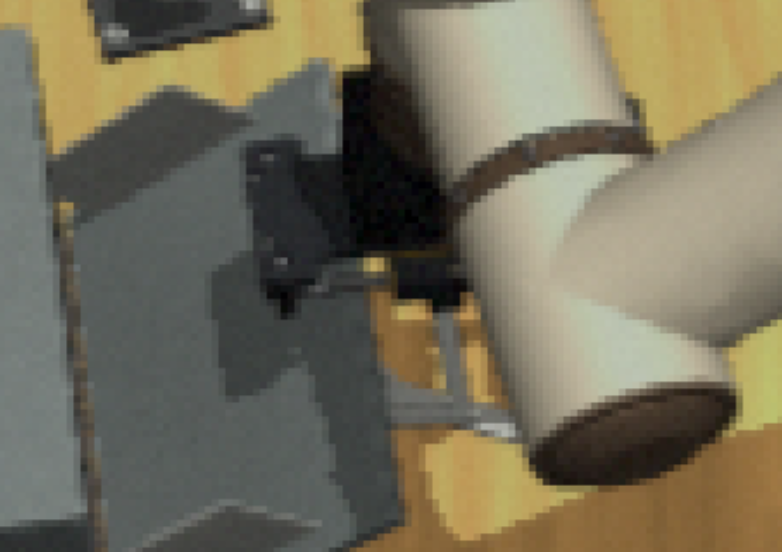

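```bash
python3 - <<'E'
from h import *
import cv2
b=cv2.imread("pics/t2.png");z=cv2.resize(b[360:600,220:460],None,fx=2.4,fy=2.4,interpolation=cv2.INTER_CUBIC)
c=cv2.imread("pics/s2.png");z2=cv2.resize(c[280:460,370:560],None,fx=3,fy=3,interpolation=cv2.INTER_CUBIC)
for th,col in ((.7,(0,255,0)),(.8,(0,0,255))):
    h=unit(UP,doorpt(th,[[-.048,.065,.205],[-.048,-.065,.205]]))
    q=((proj("top",h)-[240,60])*3-[220,360])*2.4; cv2.line(z,*[tuple(map(int,k)) for k in q],col,1)
    q=((proj("scene",h)-[180,60])*3-[370,280])*3; cv2.line(z2,*[tuple(map(int,k)) for k in q],col,1)
q=((proj("scene",[[.4682,-.0385,.1206]])-[180,60])*3-[370,280])*3;cv2.circle(z2,tuple(map(int,q[0])),4,(255,0,0),-1)
cv2.imwrite("pics/z4.png",z);cv2.imwrite("pics/z5.png",z2)
E
```

```text
(no output)
```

View pics/z4.png

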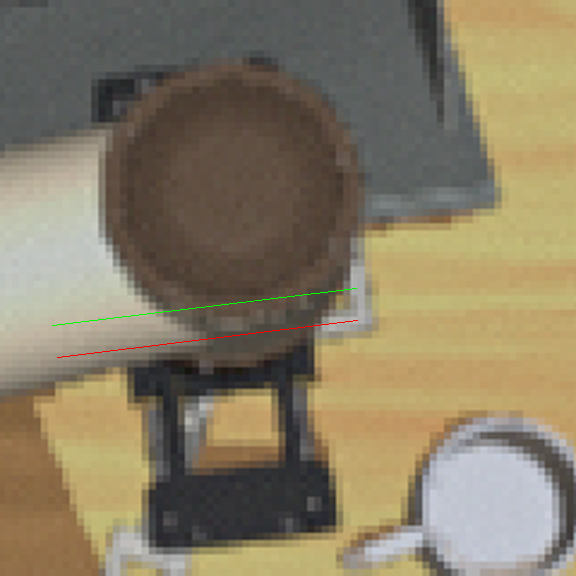

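View pics/z5.png

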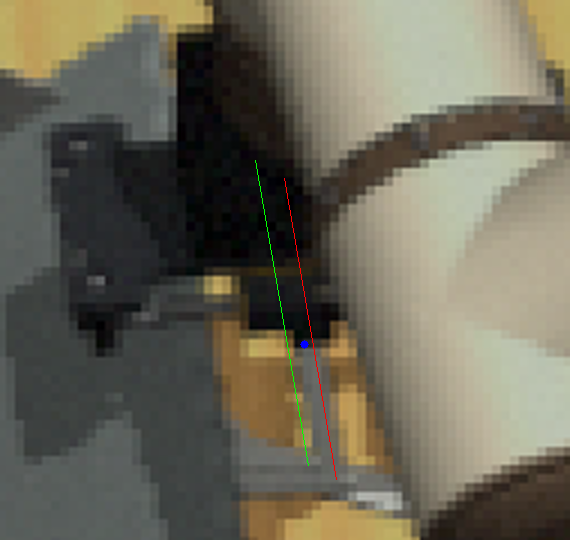

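```bash
python3 - <<'E'
from h import *
from workcell import env
def P(l):
    s=env.read_state();print(l,round(s["clock"],2),s["position"].round(4),s["force"].round(1),round(s["opening"],3))
P("0")
p=env.read_state()["position"]
for d in (.005,.01,.015,.02,.025,.03):
    hit=env.move_straight([p[0]-d*.55,p[1],p[2]-d*.85],rate=.05,force_limit=20);P(d)
    if hit: print("hit");break
E
```

```text
0 10.78 [ 0.4685 -0.0385  0.1207] [ 0.2 -0.9 -0.4] 0.004
0.005 10.98 [ 0.4689 -0.0385  0.1201] [-0.5  1.   5.5] 0.008
hit
```

The door is at its stop: pushing further met a sharp rise in force with no motion, and the image fit gives about 0.8 rad. The opening reading disagrees with a held bar, so I'll start the closing arc and check that the door follows.

```bash
python3 - <<'E'
from h import *
from workcell import env
import cv2
def P(l):
    s=env.read_state();print(l,round(s["clock"],2),s["position"].round(4),s["force"].round(1),round(s["opening"],3))
off=np.array([.0,0,-.019])+[.002,0,.003]
env.gripper_to(0.0,20);P("g")
for th in (.7,.6):
    hit=env.move_straight(handle(th)+off,rate=.08,force_limit=30);P(th)
    if hit: print("hit");break
f=env.grab_frame("scene");cv2.imwrite("pics/s3.png",f["image"][100:260,200:420].repeat(3,0).repeat(3,1))
print(env.search_frame(f,"door")[:1])
f=env.grab_frame("top");cv2.imwrite("pics/t3.png",f["image"][100:260,240:460].repeat(3,0).repeat(3,1))
E
```

```text
g 11.2 [ 0.4689 -0.0385  0.12  ] [-0.8  0.5  4. ] 0.009
0.7 11.62 [ 0.48   -0.0371  0.1376] [-0.2 -0.  -0.2] 0.005
0.6 12.04 [ 0.4932 -0.0352  0.1538] [ 0.8  0.5 -0. ] 0.006
[{'xyz': [0.5907, -0.0027, 0.1041], 'score': 0.95}]
```

View pics/s3.png

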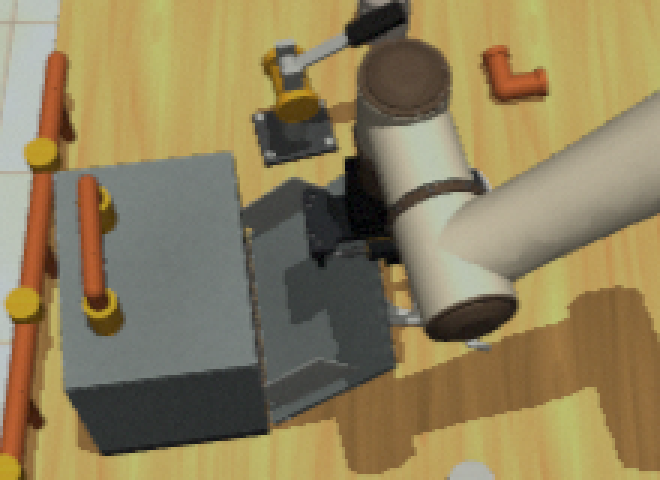

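View pics/t3.png

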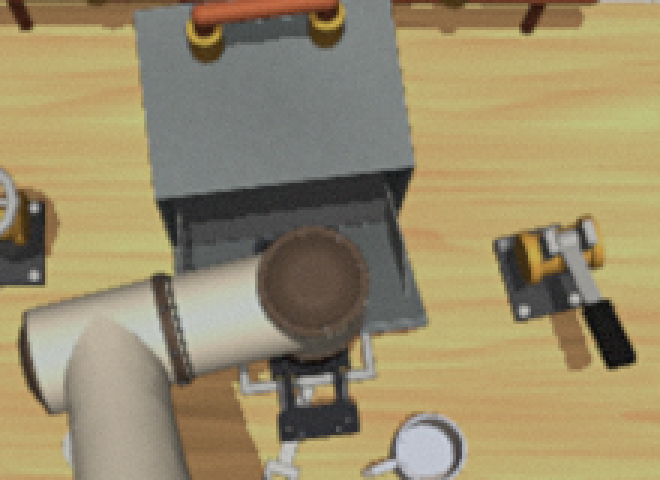

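```bash
python3 - <<'E'
from h import *
T0=lambda l:np.array(l)/4.+[270,85]; S0=lambda l:np.array(l)/3.3+[210,80]
ht=T0([[186,442],[366,421]]);hs=S0([[342,398],[325,280]])
for i in (0,1):
    r=least_squares(lambda X:np.r_[(proj("top",X)-ht[i]).ravel(),(proj("scene",X)-hs[i]).ravel()],[.56,0,.2]);print(r.x.round(4),r.fun.round(2))
T3=np.array([[243,390],[372,375]])/3+[240,100]
h=unit(UP,doorpt(.8,[[-.048,.065,.205],[-.048,-.065,.205]]));print(h,proj("top",h)-T3)
print(proj("top",[[.4932,-.0352,.1538]])*3-[720,300],proj("scene",[[.4932,-.0352,.1538]])*3-[600,300])
h=unit(UP,doorpt(.8,[[-.048,.065,.205],[-.048,-.065,.205]]));print(proj("scene",h)*3-[600,300])
E
```

```text
[0.5491 0.0391 0.2166] [-0.01  0.02 -0.02 -0.01]
[ 0.567  -0.0936  0.2138] [-0.01  0.03 -0.03 -0.02]
[[ 0.45769728  0.02564606  0.13639178]
 [ 0.47550313 -0.10312875  0.13639178]] [[ 0.27256562 -0.2800944 ]
 [-1.04713134 -0.45042381]]
[[303.44268511 353.32366664]] [[390.72581253 264.92679507]]
[[422.31891087 319.94288032]
 [404.72848613 219.35598964]]
```

The door stayed at its stop while the arm lifted, so the fingers were only pressing on the bar from above. I'll compare the fingertip geometry against the calibration.

```bash
python3 - <<'E'
from h import *
from workcell import env
import cv2
s=env.read_state();p=s["position"];print(p,s["tool_rot"])
f=env.grab_frame("scene");im=f["image"]
def ov(im,n,P,x0,y0,w,h,k,fn):
    z=cv2.resize(im[y0:y0+h,x0:x0+w],None,fx=k,fy=k,interpolation=cv2.INTER_CUBIC)
    for q,c in P:
        u=(proj(n,[q])[0]+.5-[x0,y0])*k-.5;cv2.circle(z,tuple(int(round(v)) for v in u),3,c,-1)
    cv2.imwrite(fn,z)
pts=[(p,(255,0,0)),(p+[0,0,.019],(0,0,255)),(p+[0,0,.07],(0,255,0))]
ov(im,"scene",[],290,150,90,70,8,"pics/z6.png")
env.gripper_to(.36)
f=env.grab_frame("scene")
ov(f["image"],"scene",pts,290,150,90,70,8,"pics/z7.png")
E
```

```text
[ 0.49273712 -0.03541638  0.1535158 ] [-90.23213253   0.12043692  98.00087645]
```

View pics/z6.png

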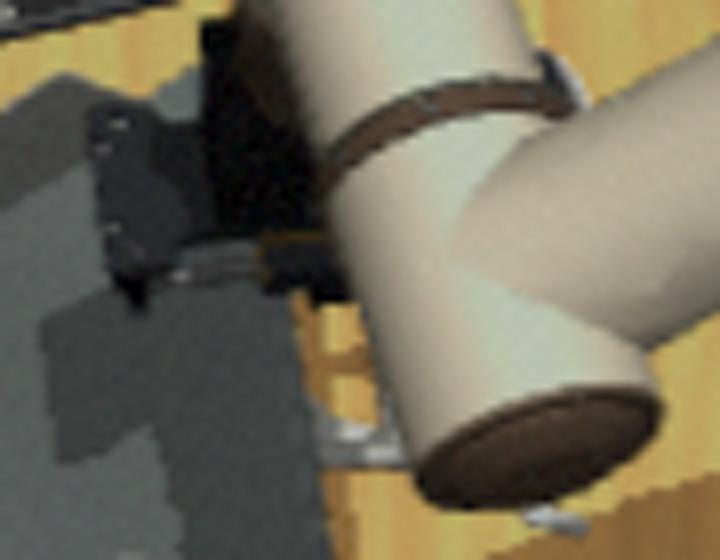

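View pics/z7.png

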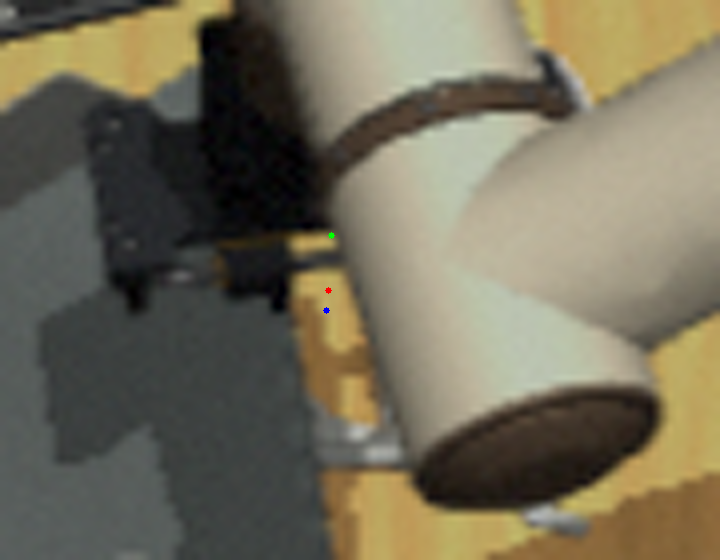

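I can't explain the missed grip from these pictures. The jaws seemed to straddle the bar, yet it slipped out, so I'll close the door without gripping. With shut fingers in front of the bar I'll push it along its arc, first feeling for contact.

```bash
cat >> h.py <<'E'
def hu(th): return doorpt(th,[[-.048,0,.205]])[0]
def tcp(th,dx,dz): # TCP world, unit-frame offsets from bar centre
    return unit(UP,hu(th)+[dx,0,dz])[0]
E
python3 - <<'E'
from h import *
from workcell import env
import cv2
def P(l):
    s=env.read_state();p=s["position"];c,sn=np.cos(UP[2]),np.sin(UP[2]);d=p-[UP[0],UP[1],0];print(l,round(s["clock"],2),"unit x,y",round(c*d[0]+sn*d[1],4),round(-sn*d[0]+c*d[1],4),p.round(4),s["force"].round(1),round(s["opening"],3))
p=env.read_state()["position"]
env.move_straight([p[0],p[1],.2],rate=.2)
env.gripper_to(0,10)
env.move_straight(tcp(.8,-.045,.06),rate=.25)
print(env.move_straight(tcp(.8,-.045,-.028),rate=.2,force_limit=12));P("low")
print("bar",hu(.8))
print(env.move_straight(tcp(.8,-.0,-.028),rate=.05,force_limit=4));P("contact")
f=env.grab_frame("scene");cv2.imwrite("pics/s4.png",f["image"][100:260,200:420].repeat(3,0).repeat(3,1))
f=env.grab_frame("top");cv2.imwrite("pics/t4.png",f["image"][100:260,240:460].repeat(3,0).repeat(3,1))
E
```

```text
False
low 15.35 unit x,y -0.3302 -0.0 [ 0.4234 -0.0448  0.1088] [ 0.8 -0.5  0.9] 0.002
bar [-0.28649992  0.          0.13639178]
True
contact 16.01 unit x,y -0.299 -0.0 [ 0.4542 -0.0405  0.1079] [ 0.6 -0.2  0.5] 0.005
```

View pics/s4.png

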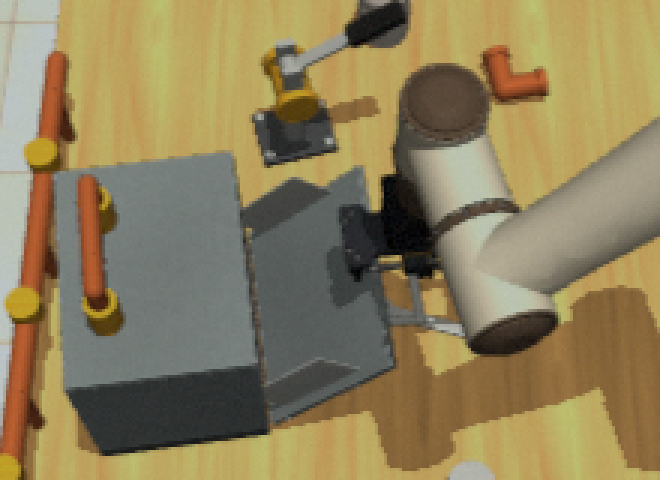

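View pics/t4.png

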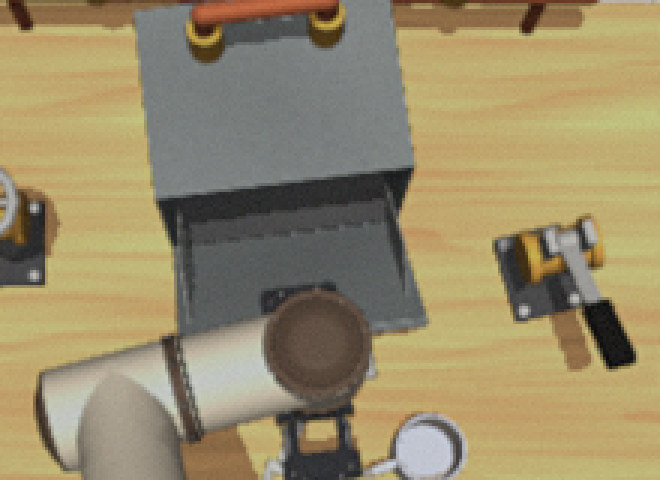

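Contact with the bar was felt 12 mm in front of its predicted centre, and the door is still at the stop (top-edge corner at (427,322) in the zoomed top view). I'll push it along the arc now.

```bash
cat >> h.py <<'E'
def PS(env,l):
    s=env.read_state();p=s["position"];c,sn=np.cos(UP[2]),np.sin(UP[2]);d=p-[UP[0],UP[1],0];print(l,round(s["clock"],2),"unit x",round(c*d[0]+sn*d[1],4),"z",round(p[2],4),s["force"].round(1),round(s["opening"],3))
E
python3 - <<'E'
from h import *
from workcell import env
import cv2
for th in (.7,.6,.5,.4):
    hit=env.move_straight(tcp(th,-.011,-.028),rate=.08,force_limit=30);PS(env,th)
    if hit: print("hit");break
f=env.grab_frame("scene");cv2.imwrite("pics/s5.png",f["image"][100:260,200:420].repeat(3,0).repeat(3,1))
f=env.grab_frame("top");cv2.imwrite("pics/t5.png",f["image"][100:260,240:460].repeat(3,0).repeat(3,1))
E
```

```text
0.7 16.54 unit x -0.2904 z 0.1253 [-8.8  0.2  5.8] 0.005
0.6 16.96 unit x -0.2779 z 0.1417 [-12.5   1.6   8.2] 0.007
0.5 17.38 unit x -0.2635 z 0.157 [-13.6   1.6  10.6] 0.011
0.4 17.79 unit x -0.2467 z 0.1714 [-15.6   1.1  14.3] 0.005
```

View pics/s5.png

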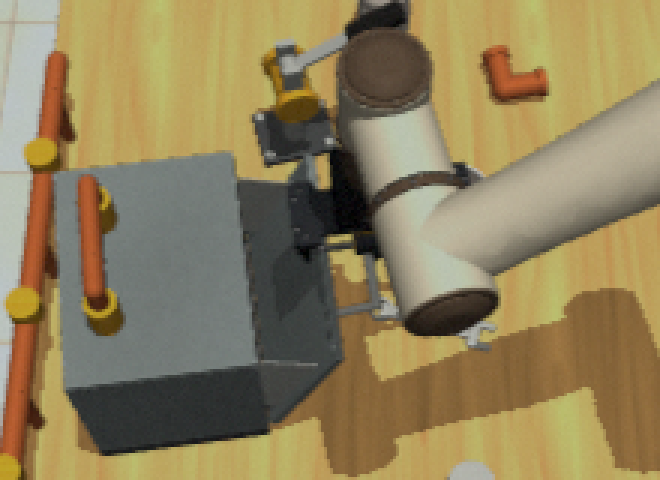

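View pics/t5.png

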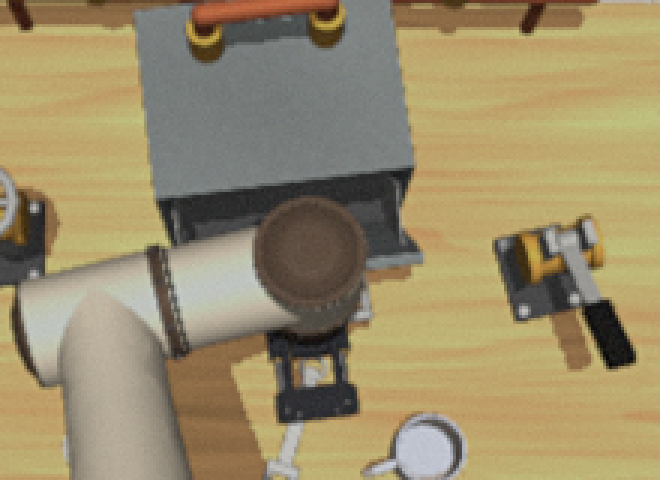

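The door follows and is at about 0.4 rad in the pictures. The upward force (14 N) says the bar sits right at the fingertip, so the tips reach less far down than I assumed. I'll back off, lower by 20 mm and push again.

```bash
python3 - <<'E'
from h import *
from workcell import env
import cv2
c,sn=np.cos(UP[2]),np.sin(UP[2]); ux=np.array([c,sn,0])
p=env.read_state()["position"]
env.move_straight(p-ux*.03,rate=.2);PS(env,"back")
env.move_straight(p-ux*.03-[0,0,.022],rate=.2,force_limit=10);PS(env,"low")
q=env.read_state()["position"]
print(env.move_straight(q+ux*.05,rate=.05,force_limit=5));PS(env,"contact")
f=env.grab_frame("scene");cv2.imwrite("pics/s6.png",cv2.resize(f["image"][150:230,270:380],None,fx=7,fy=7,interpolation=cv2.INTER_CUBIC))
E
```

```text
back 18.22 unit x -0.2768 z 0.1722 [0.3 0.3 0.8] 0.006
low 18.48 unit x -0.2769 z 0.1487 [1.1 0.5 0.8] 0.004
True
contact 19.12 unit x -0.2481 z 0.1487 [-0.7  0.7  0.4] 0.003
```

View pics/s6.png

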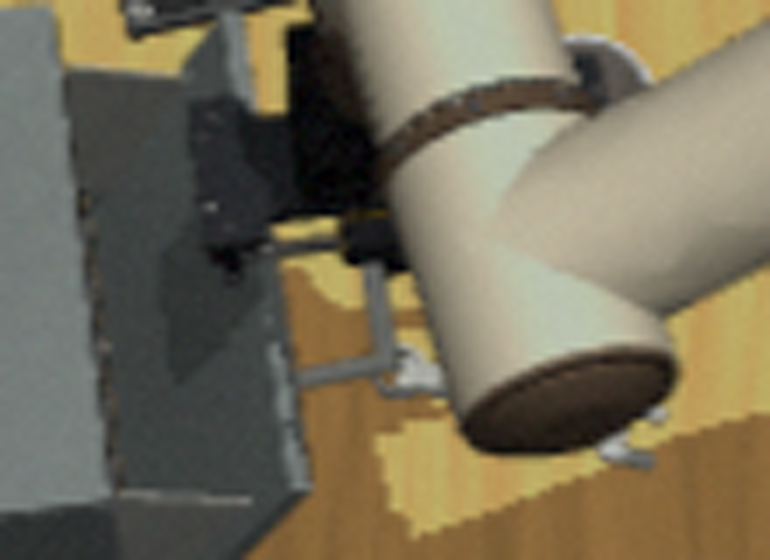

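```bash
python3 - <<'E'
from h import *
for th in (.35,.4,.45,.5):
    h=unit(UP,doorpt(th,[[-.048,.065,.205],[.006,.128,.195]]))
    print(th,(proj("scene",h)-[[325,201.4],[313.2,219.5]]).round(1).tolist(),hu(th).round(4))
E
```

```text
0.35 [[-3.1, -0.5], [-5.4, 0.4]] [-0.2214  0.      0.2041]
0.4 [[-0.4, -0.1], [-2.5, 0.4]] [-0.23    0.      0.1981]
0.45 [[2.1, 0.4], [0.3, 0.5]] [-0.2384  0.      0.1917]
0.5 [[4.4, 0.9], [3.1, 0.6]] [-0.2464  0.      0.1849]
```

```bash
python3 - <<'E'
from h import *
from workcell import env
import cv2
for th in (.35,.25,.15,.08,.03):
    hit=env.move_straight(tcp(th,-.010,-.036),rate=.08,force_limit=35);PS(env,th)
    if hit: print("hit");break
hit=env.move_straight(tcp(0,.003,-.032),rate=.05,force_limit=25);PS(env,"final");print(hit)
f=env.grab_frame("scene");cv2.imwrite("pics/s7.png",cv2.resize(f["image"][120:260,210:380],None,fx=4,fy=4,interpolation=cv2.INTER_CUBIC))
f=env.grab_frame("top");cv2.imwrite("pics/t7.png",cv2.resize(f["image"][85:225,270:470],None,fx=4,fy=4,interpolation=cv2.INTER_CUBIC))
E
```

```text
0.35 19.64 unit x -0.231 z 0.1684 [-1.6 -0.9  1. ] 0.005
0.25 20.06 unit x -0.2126 z 0.179 [-1.4 -0.8  1.3] 0.003
0.15 20.48 unit x -0.193 z 0.1876 [-0.3 -0.7 -0.1] 0.003
0.08 20.81 unit x -0.1795 z 0.1925 [-0.3 -0.2  0.3] 0.008
0.03 21.09 unit x -0.1697 z 0.1955 [ 0.6  0.7 -0.1] 0.002
final 21.44 unit x -0.1675 z 0.1957 [-0.6  0.4  1.2] 0.007
True
```

View pics/s7.png

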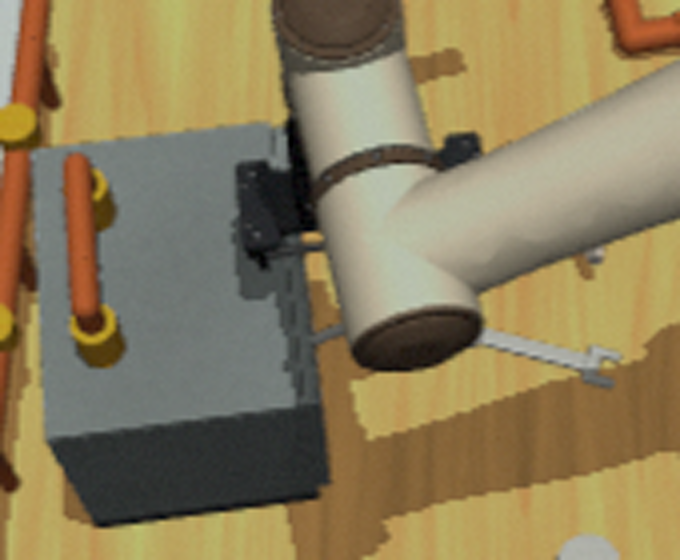

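View pics/t7.png

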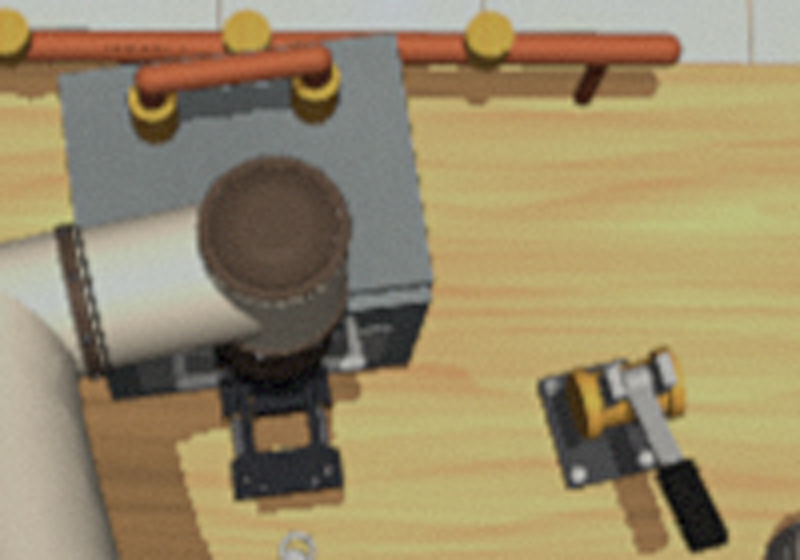

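The door appears flush in both views, with contact at unit x = -0.1675 against the -0.167 expected when shut. I'll give one firmer push to confirm, then retreat and look.

```bash
python3 - <<'E'
from h import *
from workcell import env
import cv2
ux=np.array([np.cos(UP[2]),np.sin(UP[2]),0])
p=env.read_state()["position"]
print(env.move_straight(p+ux*.02,rate=.04,force_limit=32));PS(env,"push")
p=env.read_state()["position"]
env.move_straight(p-ux*.06,rate=.25);PS(env,"back")
p=env.read_state()["position"]
env.move_straight([p[0]-.02,p[1],.36],rate=.35)
r=[.6075,-.3016,.2838]
g=leverpt(r,0,[[.12,0,.008]])[0]
env.goto([g[0]-.14,g[1]-.04,.34],[-90,0,106.3]);PS(env,"aside")
f=env.grab_frame("scene");cv2.imwrite("pics/s8.png",cv2.resize(f["image"][80:260,210:390],None,fx=3.3,fy=3.3,interpolation=cv2.INTER_CUBIC))
f=env.grab_frame("top");cv2.imwrite("pics/t8.png",cv2.resize(f["image"][85:225,270:470],None,fx=4,fy=4,interpolation=cv2.INTER_CUBIC))
E
```

```text
True
push 21.91 unit x -0.1687 z 0.1946 [-0.8 -0.4  0.5] 0.005
back 22.3 unit x -0.2287 z 0.1953 [ 0.3  1.2 -0.6] 0.007
aside 24.3 unit x -0.43 z 0.3396 [-0.9  0.7  0.3] 0.005
```

View pics/s8.png

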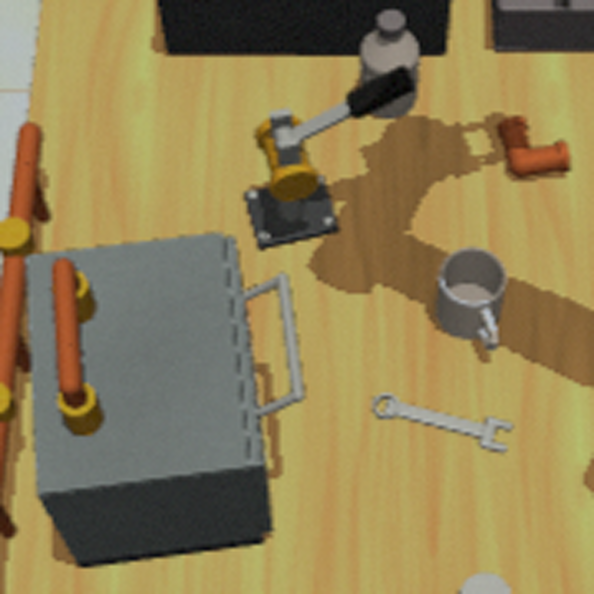

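View pics/t8.png

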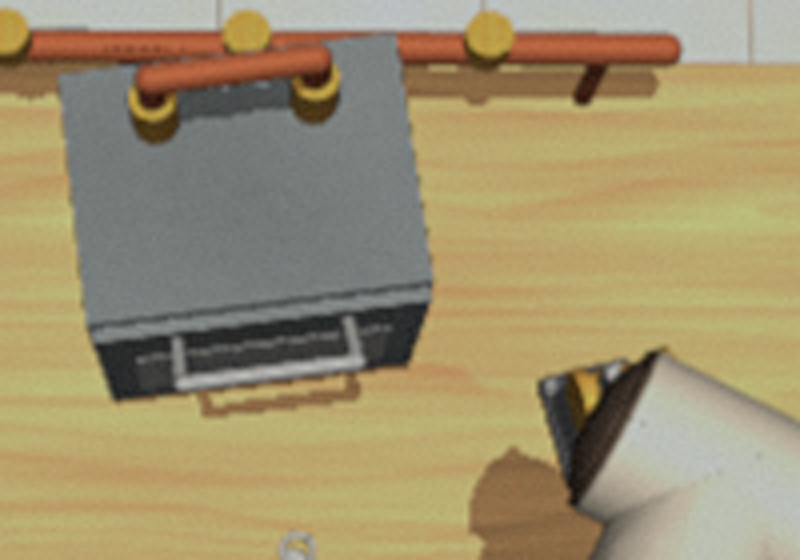

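```bash
python3 - <<'E'
from h import *
T0=lambda l:np.array(l)/4.+[270,85]; S0=lambda l:np.array(l)/3.3+[210,80]
for th in (-.02,0,.02,.04):
    h=unit(UP,doorpt(th,[[-.048,.065,.205],[-.048,-.065,.205]]))
    print(th,(proj("top",h)-T0([[179,387],[363,363]])).round(1).tolist(),(proj("scene",h)-S0([[300,398],[282,280]])).round(1).tolist())
r=[.6075,-.3016,.2838]
G=[[.0825,.015,.008],[.0825,-.015,.008],[.1575,-.015,.008],[.1575,.015,.008]]
import cv2
z=cv2.imread("pics/s8.png")
q=(proj("scene",leverpt(r,0,G))-[210,80])*3.3
cv2.polylines(z,[q.round().astype(int)],True,(0,255,0),1)
q=(proj("scene",leverpt(r,0,[[0,0,0]]))-[210,80])*3.3
cv2.circle(z,tuple(q[0].round().astype(int)),3,(0,0,255),-1)
cv2.imwrite("pics/z9.png",cv2.resize(z[40:260,220:440],None,fx=2.7,fy=2.7))
z=cv2.imread("pics/z1.png");q=(proj("top",leverpt(r,0,G))-[270,85])*4;cv2.polylines(z,[q.round().astype(int)],True,(0,255,0),1)
q=(proj("top",leverpt(r,0,[[0,0,0]]))-[270,85])*4
cv2.circle(z,tuple(q[0].round().astype(int)),3,(0,0,255),-1)
cv2.imwrite("pics/z10.png",cv2.resize(z[320:,500:],None,fx=2,fy=2))
E
```

```text
-0.02 [[0.0, -2.1], [-1.9, -1.6]] [[-1.2, -0.7], [-0.4, -0.5]]
0 [[0.2, -0.7], [-1.8, -0.2]] [[0.1, -0.8], [0.8, -0.6]]
0.02 [[0.4, 0.7], [-1.6, 1.3]] [[1.4, -0.8], [2.1, -0.6]]
0.04 [[0.5, 2.1], [-1.4, 2.7]] [[2.7, -0.8], [3.3, -0.5]]
```

View pics/z9.png

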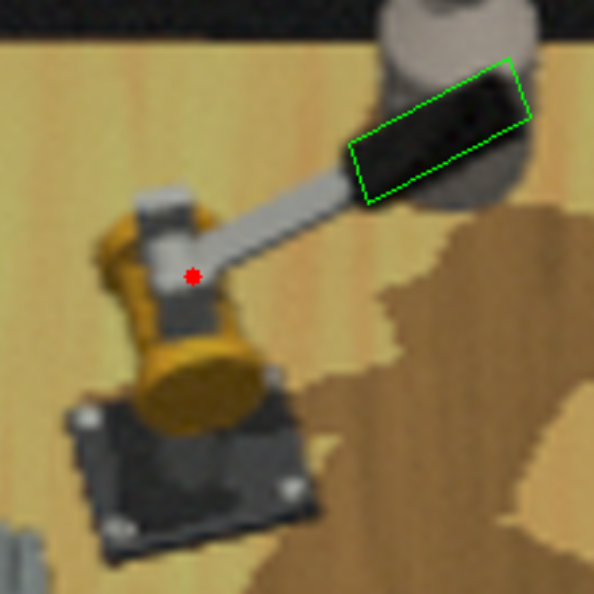

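View pics/z10.png

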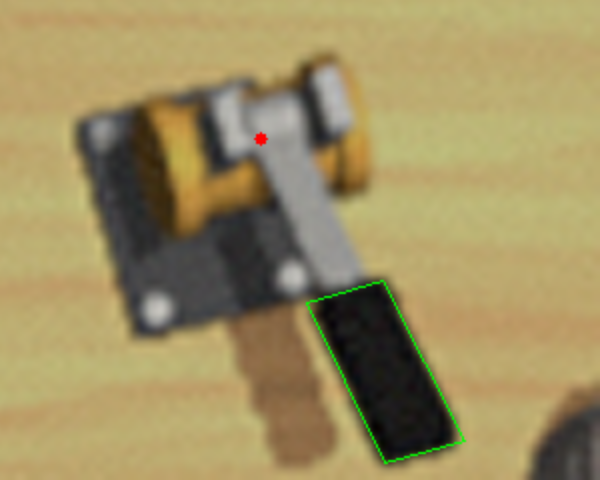

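```bash
python3 - <<'E'
from h import *
T=lambda l:np.array(l)/4.+[270,85]
S=lambda l:np.array(l)/3.3+[210,80]
gt=T([[696.5,505]]);gs=S([[220+440/2.7,40+133/2.7]]);pt=T([[639,382]]);ps=S([[284.8,137]])
A=[[.12,0,.008]];B=[[0,0,0]]
def g(p): return np.r_[(proj("top",leverpt(p,0,A))-gt).ravel(),(proj("scene",leverpt(p,0,A))-gs).ravel(),(proj("top",leverpt(p,0,B))-pt).ravel()*.7,(proj("scene",leverpt(p,0,B))-ps).ravel()*.7]
r=least_squares(g,[.6075,-.3016,.28]);print(r.x.round(4),r.fun.round(1)); 
for j in (0,.45): print(leverpt(r.x,j,A).round(4))
E
```

```text
[ 0.6103 -0.3093  0.2239] [-0.7 -0.4 -0.6 -0.7  0.2  0.7  0.9 -0.2]
[[ 0.5083 -0.3325  0.2144]]
[[ 0.4933 -0.3359  0.163 ]]
```

Fitting the handle ends gives a door angle of 0 ± 0.01, so it is shut. The lever fit has been refined as well. Next I'll descend on the grip with a contact check.

```bash
cat >> h.py <<'E'
LV=[.6103,-.3093,.2239]
def grip(j): return leverpt(LV,j,[[.12,0,.008]])[0]
E
python3 - <<'E'
from h import *
from workcell import env
import cv2
def Q(l):
    s=env.read_state();print(l,round(s["clock"],2),s["position"].round(4),s["force"].round(1))
O=[-90,0,90+np.degrees(LV[2])]
g=grip(0)
env.goto([g[0],g[1],.28],O);Q("above")
print(env.move_straight([g[0],g[1],.17],rate=.05,force_limit=3));Q("contact")
f=env.grab_frame("scene");cv2.imwrite("pics/s9.png",cv2.resize(f["image"][70:180,270:390],None,fx=5,fy=5,interpolation=cv2.INTER_CUBIC))
f=env.grab_frame("top");cv2.imwrite("pics/t9.png",cv2.resize(f["image"][140:260,390:500],None,fx=5,fy=5,interpolation=cv2.INTER_CUBIC))
E
```

```text
above 25.07 [ 0.509  -0.3319  0.2797] [-0.3 -0.6 -0. ]
True
contact 26.82 [ 0.5085 -0.3329  0.181 ] [0.8 1.1 3.1]
```

View pics/s9.png

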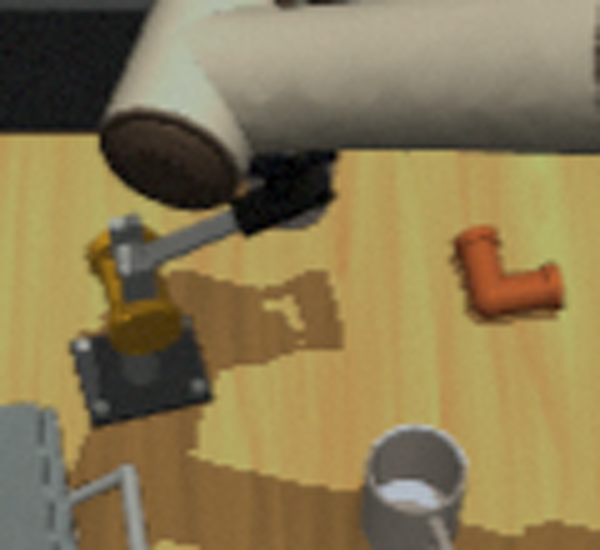

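View pics/t9.png

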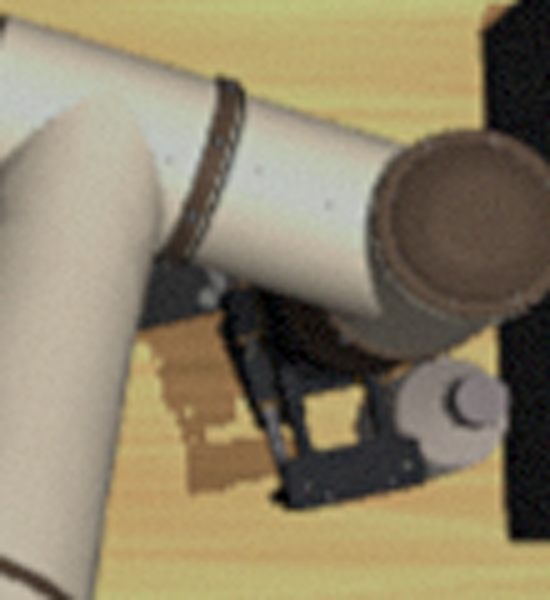

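Contact came at TCP z = 0.181, not about 0.214. This is the same ~20 mm that showed at the door bar, so the tips end about 22 mm above the reported TCP. I'll press on along the arc using that offset and check with the camera.

```bash
python3 - <<'E'
from h import *
from workcell import env
import cv2
def Q(l):
    s=env.read_state();print(l,round(s["clock"],2),s["position"].round(4),s["force"].round(1))
for j in (.2,.3,.4):
    hit=env.move_straight(grip(j)-[0,0,.022],rate=.06,force_limit=15);Q(j)
    if hit: print("hit");break
f=env.grab_frame("scene");cv2.imwrite("pics/s10.png",cv2.resize(f["image"][70:180,270:390],None,fx=6,fy=6,interpolation=cv2.INTER_CUBIC))
cv2.imwrite("pics/s10raw.png",f["image"])
f=env.grab_frame("top");cv2.imwrite("pics/t10.png",cv2.resize(f["image"][140:260,390:500],None,fx=5,fy=5,interpolation=cv2.INTER_CUBIC))
E
```

```text
0.2 27.32 [ 0.4985 -0.3347  0.1703] [2.5 1.3 4.9]
0.3 27.67 [ 0.4958 -0.3354  0.159 ] [2.5 0.7 4. ]
0.4 28.02 [ 0.494  -0.3359  0.1475] [1.2 1.2 5.4]
```

View pics/s10.png

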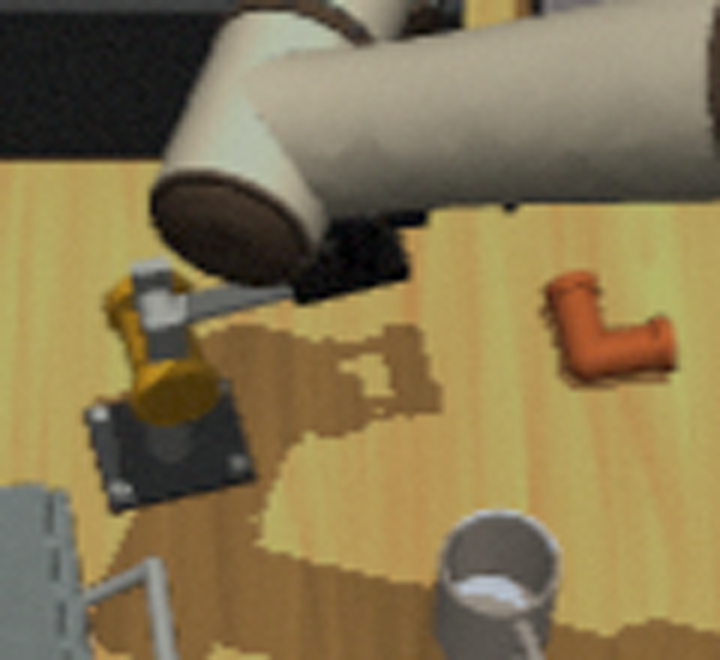

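View pics/t10.png

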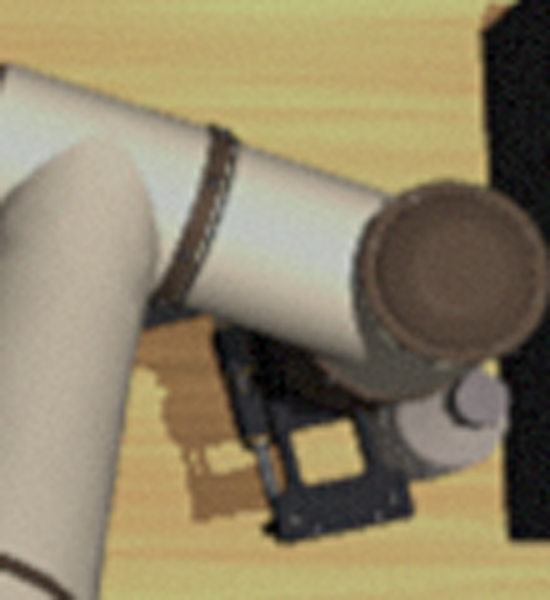

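```bash
cat > ang.py <<'E'
from h import *
def show(obs,x0=270,y0=70,k=6):
    o=np.array(obs)
    for j in np.arange(.3,.61,.05):
        P=leverpt(LV,j,[[.0825,.015,-.008],[.1575,.015,-.008]])
        q=(proj("scene",P)+.5-[x0,y0])*k-.5
        d=q[1]-q[0];e=o[1]-o[0]
        print(round(j,2),q.round(0).tolist(),"slope",round(np.degrees(np.arctan2(-d[1],d[0])),1),"obs",round(np.degrees(np.arctan2(-e[1],e[0])),1))
E
python3 - <<'E'
from ang import *
show([[297,302],[408,275]])
import cv2
z=cv2.resize(cv2.imread("pics/s10raw.png")[95:130,285:345],None,fx=13,fy=13,interpolation=cv2.INTER_CUBIC)
for j,c in ((.35,(255,0,0)),(.4,(0,255,0)),(.45,(0,0,255))):
    for n in (-.008,.008):
        q=(proj("scene",leverpt(LV,j,[[.0825,.015,n],[.1575,.015,n]]))+.5-[285,95])*13-.5
        cv2.line(z,*[tuple(map(int,v)) for v in q],c,1)
cv2.imwrite("pics/z11.png",cv2.convertScaleAbs(z,alpha=1.8,beta=20))
E
```

```text
0.3 [[305.0, 301.0], [423.0, 268.0]] slope 15.5 obs 13.7
0.35 [[305.0, 305.0], [423.0, 276.0]] slope 13.9 obs 13.7
0.4 [[305.0, 309.0], [423.0, 283.0]] slope 12.3 obs 13.7
0.45 [[304.0, 313.0], [422.0, 291.0]] slope 10.7 obs 13.7
0.5 [[304.0, 317.0], [421.0, 298.0]] slope 9.1 obs 13.7
0.55 [[302.0, 321.0], [418.0, 306.0]] slope 7.4 obs 13.7
0.6 [[301.0, 325.0], [416.0, 313.0]] slope 5.8 obs 13.7
```

View pics/z11.png

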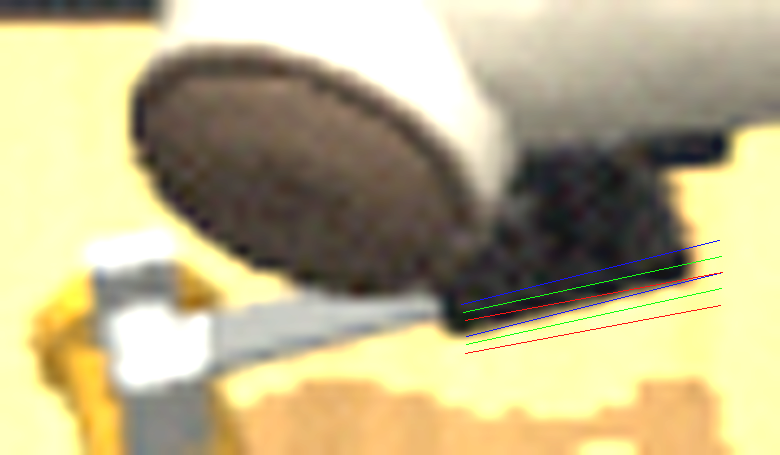

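```bash
cat > fitl.py <<'E'
from h import *
import cv2
from scipy.optimize import minimize
K=8
C8=np.array([[r,y,n] for r in (.0825,.1575) for y in (-.015,.015) for n in (-.008,.008)])
def mask(im,box,t=40):
    x0,y0,x1,y1=box; z=cv2.resize(im[y0:y1,x0:x1],None,fx=K,fy=K,interpolation=cv2.INTER_LINEAR).max(2)
    m=(z<t).astype(np.uint8); n,l,s,c=cv2.connectedComponentsWithStats(m); i=1+s[1:,4].argmax(); return (l==i).astype(np.uint8)
def hull(n,p,j,box,shape):
    q=(proj(n,leverpt(p,j,C8))+.5-[box[0],box[1]])*K-.5
    m=np.zeros(shape,np.uint8); h=cv2.convexHull((q*16).round().astype(np.int32)); cv2.fillConvexPoly(m,h,1,shift=4); return m
E
python3 - <<'E'
from fitl import *
bx={"top":(425,190,460,230),"scene":(305,90,345,125)}
M={}
for n in bx:
    M[n]=mask(cv2.imread(f"pics/{n}0.png"),bx[n],60)
    z=cv2.resize(cv2.imread(f"pics/{n}0.png")[bx[n][1]:bx[n][3],bx[n][0]:bx[n][2]],None,fx=K,fy=K,interpolation=cv2.INTER_LINEAR)
    print(n,M[n].sum(),hull(n,LV,0,bx[n],M[n].shape).sum())
    M[n+"z"]=z
def cost(p): return sum((M[n]!=hull(n,p,0,bx[n],M[n].shape)).sum() for n in bx)
best=min((minimize(cost,[LV[0]+a,LV[1]+b,LV[2]+c],method="Nelder-Mead",options=dict(initial_simplex=np.array(LV)+np.array([[a,b,c],[.006,0,0],[0,.006,0],[0,0,.06]]))) for a in (0,-.004) for b in (0,.004) for c in (0,.05)),key=lambda r:r.fun)
print(best.x,best.fun,cost(LV))
for n in bx:
    z=M[n+"z"]
    for m,c in ((M[n],(0,255,0)),(hull(n,best.x,0,bx[n],M[n].shape),(0,0,255))):
        cv2.drawContours(z,cv2.findContours(m,cv2.RETR_EXTERNAL,cv2.CHAIN_APPROX_NONE)[0],-1,c,1)
h=max(M["topz"].shape[0],M["scenez"].shape[0])
cv2.imwrite("pics/z12.png",np.hstack([cv2.copyMakeBorder(M[n+"z"],0,h-M[n+"z"].shape[0],0,0,0) for n in bx]))
E
```

```text
top 13173 18868
scene 11099 13105
[ 0.61660922 -0.31193084  0.18527157] 7559.0 9395
```

View pics/z12.png

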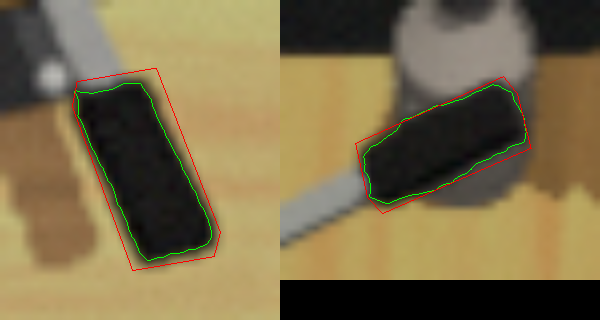

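```bash
python3 - <<'E'
from fitl import *
bx={"top":(425,190,460,230),"scene":(305,90,345,125)}
M={n:mask(cv2.imread(f"pics/{n}0.png"),bx[n],t) for n,t in (("top",95),("scene",72))}
Z={n:cv2.resize(cv2.imread(f"pics/{n}0.png")[bx[n][1]:bx[n][3],bx[n][0]:bx[n][2]],None,fx=K,fy=K) for n in bx}
def cost(p): return sum((M[n]!=hull(n,p,0,bx[n],M[n].shape)).sum() for n in bx)
rs=[]
for a in (0,.006,.01):
  for c in (-.05,0,.06):
    s=np.array(LV)+[a,0,c]; S=np.vstack([s,s+[.006,0,0],s+[0,.006,0],s+[0,0,.06]])
    rs.append(minimize(cost,s,method="Nelder-Mead",options=dict(initial_simplex=S)))
b=min(rs,key=lambda r:r.fun);print(b.x,b.fun,[ (r.x.round(3).tolist(),int(r.fun)) for r in rs], {n:int(M[n].sum()) for n in M})
p=b.x;print("grip0",leverpt(p,0,[[.12,0,.008]]),"level",leverpt(p,.45,[[.12,0,.008]]))
for n in bx:
    for m,c in ((M[n],(0,255,0)),(hull(n,p,0,bx[n],M[n].shape),(0,0,255))):
        cv2.drawContours(Z[n],cv2.findContours(m,cv2.RETR_EXTERNAL,cv2.CHAIN_APPROX_NONE)[0],-1,c,1)
# now current: overlay j's
im=cv2.imread("pics/s10raw.png");z=cv2.resize(im[95:130,285:345],None,fx=10,fy=10,interpolation=cv2.INTER_LINEAR)
for j,c in ((.3,(255,255,0)),(.35,(255,0,0)),(.4,(0,255,0)),(.45,(0,0,255))):
    q=(proj("scene",leverpt(p,j,[[.0825,.015,-.008],[.1575,.015,-.008]]))+.5-[285,95])*10-.5
    cv2.line(z,*[tuple(map(int,v)) for v in q],c,1)
z=cv2.convertScaleAbs(z,alpha=1.6,beta=20)
H=max(Z["top"].shape[0],Z["scene"].shape[0])
cv2.imwrite("pics/z13.png",np.hstack([cv2.copyMakeBorder(Z[n],0,H-Z[n].shape[0],0,0,0) for n in bx]));cv2.imwrite("pics/z14.png",z)
E
```

```text
[ 0.61545137 -0.3092611   0.21116717] 5467.0 [([0.616, -0.312, 0.182], 5502), ([0.615, -0.305, 0.238], 5591), ([0.615, -0.308, 0.224], 5539), ([0.615, -0.309, 0.211], 5467), ([0.616, -0.309, 0.211], 5541), ([0.614, -0.304, 0.264], 5566), ([0.615, -0.309, 0.216], 5512), ([0.614, -0.304, 0.264], 5579), ([0.614, -0.302, 0.286], 5665)] {'top': 15075, 'scene': 12175}
grip0 [[ 0.51320035 -0.33117993  0.21439944]] level [[ 0.49811694 -0.33441325  0.163     ]]
```

View pics/z13.png

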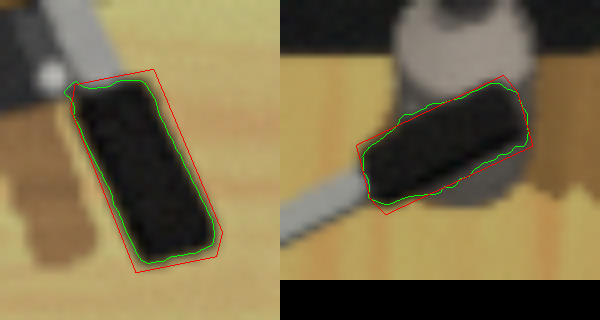

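View pics/z14.png

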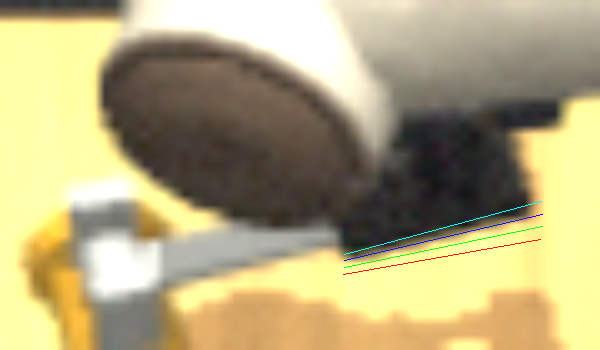

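The image fit puts the lever at about 0.34 rad, and the 5.4 N reading agrees with the spring figures. I'll press about 13 mm further.

```bash
sed -i 's/^LV=.*/LV=[.6154,-.3093,.2112]/' h.py; cat > step.py <<'E'
from h import *
from workcell import env
import cv2,sys
n,z=sys.argv[1],float(sys.argv[2])
g=grip(.45)
if z>0: env.move_straight([g[0],g[1],z],rate=.04)
env.dwell(.2)
F=[];
for _ in range(4):
    s=env.read_state();F.append(s["force"]); env.dwell(.05)
print(round(s["clock"],2),s["position"].round(4),s["tool_rot"].round(1),np.mean(F,0).round(2))
f=env.grab_frame("scene");cv2.imwrite(f"pics/{n}raw.png",f["image"])
zz=cv2.resize(f["image"][95:130,285:345],None,fx=10,fy=10,interpolation=cv2.INTER_LINEAR)
zz=cv2.convertScaleAbs(zz,alpha=1.6,beta=20); w=zz.copy()
for j,c in ((.35,(255,0,0)),(.4,(0,255,0)),(.45,(0,0,255)),(.5,(255,0,255))):
    q=(proj("scene",leverpt(LV,j,[[.0825,.015,-.008],[.1575,.015,-.008]]))+.5-[285,95])*10-.5
    print(j,round(float(np.degrees(np.arctan2(q[0,1]-q[1,1],q[1,0]-q[0,0]))),1))
    cv2.line(zz,*[tuple(map(int,v)) for v in q],c,1)
cv2.imwrite(f"pics/{n}.png",np.vstack([w[:300],zz[:300]]))
E
python3 step.py L1 .134
```

```text
28.96 [ 0.4952 -0.3352  0.1347] [-8.960e+01 -1.000e-01  1.028e+02] [-4.03 -1.51  7.3 ]
0.35 13.3
0.4 11.7
0.45 10.1
0.5 8.4
```

View pics/L1.png

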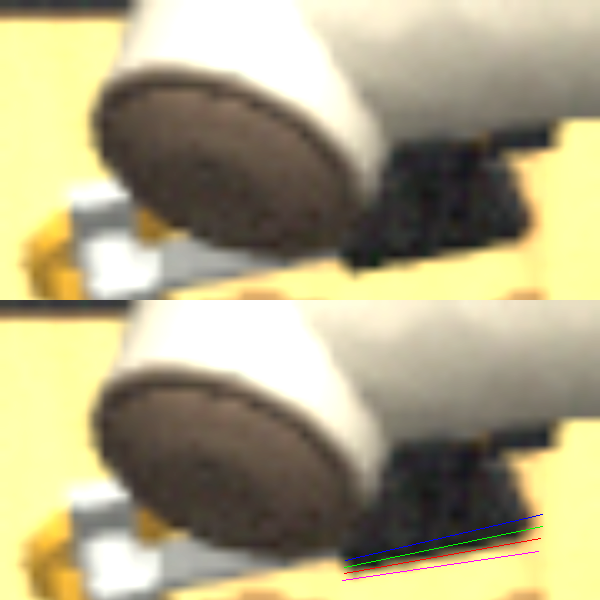

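```bash
cat > edge.py <<'E'
from h import *
import cv2
from scipy.ndimage import map_coordinates
def offs(im,j,rs,y=.015,n=-.008,half=4,p=None,dbg=False):
    """signed perpendicular offset (px, + = outward/below) of dark->bright edge vs the model line"""
    g=im.astype(float).mean(2); p=LV if p is None else p
    P=proj("scene",leverpt(p,j,[[r,y,n] for r in rs]))
    d=P[-1]-P[0];d/=np.linalg.norm(d);nrm=np.array([-d[1],d[0]]); nrm*=np.sign(nrm[1])
    t=np.arange(-half,half+.01,.1);out=[]
    for q in P:
        S=q+np.outer(t,nrm);v=map_coordinates(g,[S[:,1],S[:,0]],order=1)
        gr=np.gradient(cv2.GaussianBlur(v[:,None],(1,9),2).ravel());gr[gr<0]=0
        k=gr.argmax();w=gr*(abs(t-t[k])<1.2);out.append((w*t).sum()/w.sum())
    return np.array(out)
E
python3 - <<'E'
from edge import *
rs=np.linspace(.09,.152,9)
a=[cv2.imread("pics/scene0.png"),cv2.imread("pics/L1raw.png")]
# s8 scene view exists only zoomed; use scene0
print("j0",offs(a[0],0,rs).round(2))
for j in (.35,.4,.45,.5,.55): print(j,offs(a[1],j,rs).round(2))
print("s10"); 
b=cv2.imread("pics/s10raw.png")
for j in (.3,.35,.4,.45): print(j,offs(b,j,rs).round(2))
E
```

```text
j0 [-0.63 -0.31  1.93  2.92  3.51 -1.09 -1.06  3.34 -1.22]
0.35 [1.46 1.61 1.67 1.83 1.97 1.99 2.15 2.06 1.39]
0.4 [0.75 0.89 0.88 0.92 1.06 0.97 1.1  0.94 0.54]
0.45 [ 0.04  0.13  0.14  0.03  0.15 -0.01  0.05 -0.18 -0.46]
0.5 [-0.67 -0.61 -0.88 -0.85 -0.78 -1.03 -0.98 -1.06 -1.46]
0.55 [-1.36 -1.33 -1.7  -1.71 -1.67 -2.02 -2.02 -2.08 -2.5 ]
s10
0.3 [0.85 0.77 0.89 0.82 1.03 0.9  1.06 0.96 1.08]
0.35 [ 0.11  0.02  0.08 -0.05  0.06 -0.09  0.02 -0.15 -0.09]
0.4 [-0.59 -0.74 -0.73 -0.94 -0.89 -1.06 -1.06 -1.26 -1.19]
0.45 [-1.27 -1.47 -1.56 -1.8  -1.8  -2.04 -2.11 -2.35 -2.34]
```

After correcting for the offset seen in the released picture, the edge measure gives about 0.40 rad at z = 0.1475 and 0.495 now. The force (7.3 N) and the tip offset felt at the door bar agree. I'll ease up to z ≈ 0.1408 for level.

```bash
sed -i 's/^if z>0.*/if z>0: env.move_straight([.4950,-.3352,z],rate=.04)/' step.py; python3 step.py L2 .1402; python3 - <<'E'
from edge import *
rs=np.linspace(.09,.145,8); a=cv2.imread("pics/L2raw.png")
for j in (.35,.4,.45): print(j,offs(a,j,rs).round(2))
s=cv2.imread("pics/scene0.png")
# grip's left end only & wider view of the j=0 edge profile
print(offs(s,0,np.linspace(.086,.152,14),half=2.0).round(2))
E
```

```text
29.73 [ 0.4951 -0.3355  0.1414] [-9.000e+01  1.000e-01  1.029e+02] [0.92 0.98 5.47]
0.35 13.3
0.4 11.7
0.45 10.1
0.5 8.4
0.35 [0.65 0.77 0.75 0.85 0.93 0.85 1.04 0.98]
0.4 [-0.03  0.01 -0.03 -0.03  0.07 -0.15 -0.03 -0.15]
0.45 [-0.76 -0.74 -0.73 -0.91 -0.83 -1.17 -1.11 -1.24]
[-0.67 -0.67 -0.4  -0.02  1.42 -0.64 -0.89 -0.82 -0.78 -1.16 -0.98 -1.09
 -1.23 -1.12]
```

View pics/L2.png

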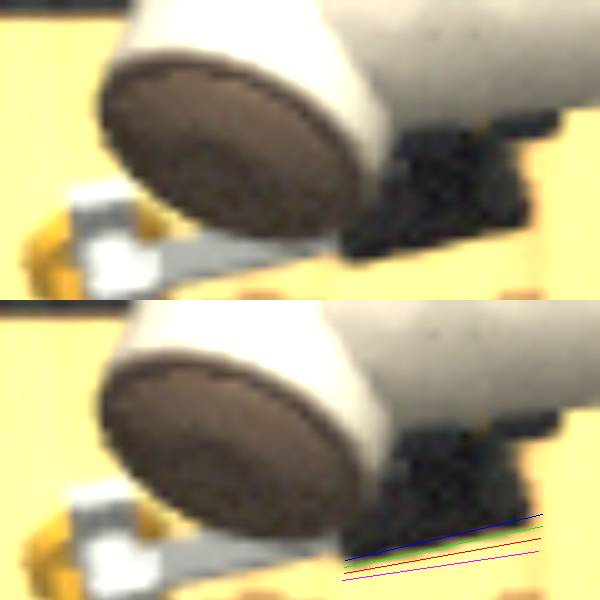

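```bash
python3 step.py L3 .1396; python3 - <<'E'
from edge import *
from workcell import env
F=[]
for _ in range(20):
    s=env.read_state();F.append(np.r_[s["force"],s["position"][2]]);env.dwell(.04)
F=np.array(F);print(s["clock"],F.mean(0).round(4),F.std(0).round(4))
rs=np.linspace(.09,.145,8); b0=np.interp(rs,[.09,.15],[-.6,-1.15])
for i in range(2):
    f=env.grab_frame("scene");im=f["image"]
    js=np.arange(.3,.6,.01);m=[(offs(im,j,rs)-b0).mean() for j in js]
    sl=[np.polyfit(rs,offs(im,j,rs)-b0,1)[0] for j in js]
    print("j by offset",np.interp(0,-np.array(m),js),"by slope",np.interp(0,-np.array(sl),js))
E
```

```text
30.43 [ 0.4951 -0.3355  0.1408] [-9.000e+01  1.000e-01  1.029e+02] [0.67 1.01 5.82]
0.35 13.3
0.4 11.7
0.45 10.1
0.5 8.4
31.325 [0.775  0.7988 6.1344 0.1408] [0.4515 0.4235 0.4407 0.    ]
j by offset 0.4527238789720984 by slope 0.43651166794949764
j by offset 0.4518924024556858 by slope 0.4366796783599735
```

All three measures now agree on level: 0.45 by edge offset, 0.44 by slope, and 6.1 N on the grip. One last look at the door and the loose things, then I'll hand in.

```bash
python3 - <<'E'
from h import *
from workcell import env
import cv2
f=env.grab_frame("scene");cv2.imwrite("pics/fin.png",f["image"])
for t in ("wrench","jar","mug","cleaner","can","elbow","door"):
    r=env.search_frame(f,t)[:1];print(t,[(np.round(x["xyz"],3).tolist(),round(x["score"],2)) for x in r])
s=env.read_state();print(s["clock"],s["position"].round(4),s["force"].round(1))
E
```

```text
wrench [([0.434, -0.032, 0.009], 0.67)]
jar [([0.411, 0.206, 0.074], 0.54)]
mug [([0.52, -0.318, 0.162], 0.71)]
cleaner []
can [([0.501, 0.477, 0.116], 0.96)]
elbow [([0.328, -0.368, 0.034], 0.65)]
door [([0.633, 0.002, 0.22], 0.81)]
31.8667 [ 0.495  -0.3355  0.1408] [0.6 1.6 6.3]
```

View pics/fin.png

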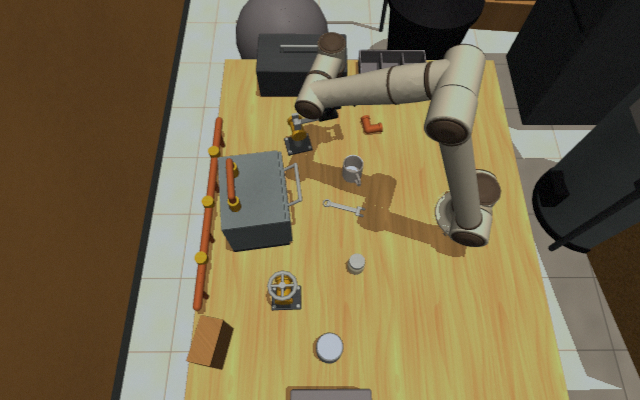

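The door is shut flush at (290,190). The mug at (352,168), wrench at (345,208), jar, can and elbow are where they were. The cleaner is hidden behind the arm, but it stood upright in place in the last top view.

```bash
python3 -c "
from workcell import env
print(env.close_job())"
```

```text
the job is handed in; nothing more can be done
None
```

I pulled the door down to its stop and pushed it fully shut. I then pressed the lever to level and handed in at about 32 s of 51 s, still holding it there.

- **Door down:** it reached its stop; pushing further met a hard stop, and the picture fit gave 0.80–0.83 rad. My attempt to grip the handle failed. The shut fingers pressed the bar down from above instead, which still did the job.
- **Door shut:** I pushed the bar up from the front with shut fingers until it stopped against the box. The camera fit then gave 0 ± 0.01 rad, and the last picture showed it flush.
- **Lever:** the edge position in the picture gave 0.452 rad and the edge slope 0.437 rad, against 0.45 for level. The force on the grip was about 6.1 N, within the 6 to 7 N given for level. While finding level I went about 0.05 rad past it, then eased back up.
- **What disagreed:** contacts came about 22 mm lower than the reported tool position implied, both at the door bar and at the lever grip. I corrected for this. Before I corrected for a camera offset, the picture read about 0.05 rad too low on the lever.
- **Loose things:** the wrench, jar, can, elbow and mug are where they stood, though the network confused the mug with the lever grip, so I judged the mug by eye. The arm hid the cleaner in the last picture; a top view while pressing the lever still showed it upright in place.

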